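Hot-air nozzles back on the rack in size order

ROBOT

A 6-joint arm with a two-finger parallel gripper is mounted at the origin on a cart in front of the work surface, level with it; the furniture and walls round the work are solid. World frame = base frame: x ahead of the robot, y to its left, z up, the work surface at z = 0. Lengths are in m, angles in rad, forces in N, time in s.
With the tool pointing down it reaches from about 0.325 to 0.925 m from the base axis. Payload 3.1 kg.
Tool frame: the origin (TCP) lies midway between the tips of the shut fingers; the grasp point (between the pads) lies 19 mm behind it (r.hold_point_z is the distance from the TCP to the grasp point, in m); z points along the fingers, y is the line along which they close (so a half turn about z gives the same grasp; the last joint's range is limited). The gripper opens to 85 mm and grips with 20 to 120 N. Pads are 22 mm wide; open, the fingers measure 114 mm over their backs; the gripper's body (76 mm by 85 mm) begins 54 mm behind the grasp point. The pads swing forward as they close: fully open they stand 13 mm farther back than shut.
Start: joints at [1.039, 0.217, 1.613, -0, 1.311, -0.112], TCP at [0.255, 0.571, 0.231] pointing down, gripper open.
Joint ranges: [-2.75, 2.75], [-0.78, 2.1], [0.31, 2.55], [-1.13, 4.27], [0.13, 2.63], [-2.58, 2.58]. Speed limits (rad/s): [2.79, 2.79, 3.14, 3.14, 3.14, 3.14].

INTERFACE

Orientations are given as a unit quaternion [x, y, z, w].
In Python, from station import r, optics, spotter gives the robot as it stands.
- The arm moves only by the tool carry_out, never from a script. Its argument "increments" is a list of rows, each an object of numbers: "dx", "dy", "dz": the shift along the tool's x, y, z in cm; "wx", "wy", "wz": the turn, a rotation vector about the tool's x, y, z in rad. A call has exactly 5 rows; each row shifts and turns the commanded pose from where the row before left it, along the tool's axes as they then stand; what a row does not reach is not made up. A row lasts 1/10 s, in which the tool goes at most 50 mm and 8.59 degrees, less where a joint would pass 70% of its speed; a pose out of reach is approached as far as the arm can. A call is refused whole if a number of a shift passes 5 or a number of a turn 0.15, either way. A call with a gripper value outside its range is refused whole. "hand" is the opening, from 0 (shut) to 1 (fully open), set as the call begins (left out, the last holds). The fingers move at their own pace and stop on an object; "newtons" is the grip in N (left out, the last holds). Time passes only in rows, so rows that do not move let the fingers close, or fill a call up. It gives the time, the measured TCP pose, the force, the opening and the grip force at its end, in the units of the state.
- r.observe(): the state, without advancing time (a new reading comes with each control period).
- optics.read_camera(name): name is "side" or "top" or "wrist"; returns a dict with "image" (400x640x3 uint8, blue, green, red), "depth" (400x640 float32, m along the optical axis (not along the pixel's ray), 0 where there is no reading), "fx", "fy", "cx", "cy" (pixels), "world_to_cam" (4x4, takes a point from world to camera coordinates). Camera axes: x right, y up, looking along -z (the intrinsics and any distortion apply to the point x, -y, -z); pixel columns grow to the right and rows downward; lengths in m; the calibration is good to about 2 mm. A picture is of the moment at which its call begins.
- r.job_done(): hands the job in; it is judged then, once.
Trained networks look in a picture, given as the dict that the camera call returned (one of the last four; its "shot" number tells which), for a name from the list of things; names that differ only in an ending like _2 or _b are one class to them, and where a whole thing is asked for, a point or a joint stands for the part that bears it (a point fixed in the world has none). Each returns a list of dicts, best first, with "confidence" (0 to 1); they miss things now and then, are a little off and sometimes report something else, mostly with a low value. They report only what shows in the picture. A call takes as long as a camera call. They do not tell look-alikes from the thing itself.
- spotter.search_frame(label, picture): "location" ([x, y, z] in m, in world coordinates, good to about 4 mm: the middle of the surface that is visible of it).
- spotter.landmark_of(label, picture): "location" ([x, y, z] in m, in world coordinates, good to about 4 mm: a listed point, or the origin of a listed thing).
The state is a dict: "time_s": time; "joints": joint angles; "dq": joint speeds; "joint_torque": joint torques, N m; "position": TCP position; "ee_rot": TCP orientation; "ft_force": force on the tool from outside, world axes, zero at the start; "ft_torque": the same for the moment, N m; "opening": opening from 0.0 (shut) to 1.0 (fully open); "finger_force": force on a finger pad.
Only numpy, scipy, OpenCV 4.12 (cv2) and the standard library are available. Lean on these libraries where they do the work, as an engineer would, in place of code of your own. Each camera call takes 0.05 s, during which the arm holds its last target. There are 200 camera calls.

TASK

Put the four square hot-air nozzles back on the rack in order of size. The smallest of the set, the round one, is already on its end post: stand one square nozzle on each empty post, mouth up and right down on the plate, so that the hoods grow larger step by step away from the round one. Leave the circuit board, the tape roll and the flux syringe where they are.

Things in the scene. Friction and masses are not known exactly. Their poses are not given: they have to be found in the camera images.
- nozzle_16: loose steel nozzle, 62 mm tall, 60 g, stands mouth up. Square hood 16 x 16 mm at z 32 to 62 mm: grip two opposite flat sides at z 40 to 60. Below it a neck, then a round sleeve (z 0 to 22, outer diameter 28, bore 23 mm, open underneath, 22 deep; a small screw juts 6 mm at its -x). Origin: centre of the underside; z up, x and y square to the hood's sides.
- nozzle_26: loose steel nozzle, 62 mm tall, 60 g, stands mouth up. Square hood 26 x 26 mm at z 32 to 62 mm: grip two opposite flat sides at z 40 to 60. Below it a neck, then a round sleeve (z 0 to 22, outer diameter 28, bore 23 mm, open underneath, 22 deep; a small screw juts 6 mm at its -x). Origin: centre of the underside; z up, x and y square to the hood's sides.
- nozzle_37: loose steel nozzle, 62 mm tall, 60 g, stands mouth up. Square hood 37 x 37 mm at z 32 to 62 mm: grip two opposite flat sides at z 40 to 60. Below it a neck, then a round sleeve (z 0 to 22, outer diameter 28, bore 23 mm, open underneath, 22 deep; a small screw juts 6 mm at its -x). Origin: centre of the underside; z up, x and y square to the hood's sides.
- nozzle_48: loose steel nozzle, 62 mm tall, 60 g, stands mouth up. Square hood 48 x 48 mm at z 32 to 62 mm: grip two opposite flat sides at z 40 to 60. Below it a neck, then a round sleeve (z 0 to 22, outer diameter 28, bore 23 mm, open underneath, 22 deep; a small screw juts 6 mm at its -x). Origin: centre of the underside; z up, x and y square to the hood's sides.
- nozzle_rack: fixed aluminium rack, any way round: plate 54 (x) x 296 (y) mm, top at z 12 mm. Origin: centre of its underside. Row of posts at y +120, +60, 0, -60, -120 mm: 10 mm thick, pointed, tips at z 29. The one at +120 holds the fixed round nozzle (62 mm tall, 9 mm tip). A seated nozzle has 6 mm of play, its origin at z 12; its turn is free. There is more finger room across the row than along it.
- relay_board: bystander, to be left where it lies: green circuit board with relay, 100 x 75 x 15 mm. Origin: centre of its underside.
- kapton_roll: bystander, to be left where it lies: roll of amber film tape lying flat, diameter 63 mm, 19 mm high. Origin: centre of its underside.
- flux_syringe: bystander, to be left where it lies: amber flux syringe lying flat, 118 x 22 x 15 mm. Origin: centre of its underside.
Mind the look-alikes: they are no part of the job. Leave any purple or red look-alike of the nozzle_37 alone. Leave any black look-alike of the nozzle_48 alone.

How it is judged:
At the end, for the whole second after the job is handed in: Counting from the fixed round nozzle, the 16, 26, 37 and 48 mm nozzles stand in this order on the four posts: each origin within 11 mm of its post along and across the row, its sleeve down on the plate (within 3 mm), upright within 0.1 rad, at rest and not touched by the fingers (y of nozzle_16 in the frame of nozzle_rack between 0.049 and 0.071 m and x of nozzle_16 in the frame of nozzle_rack between -0.011 and 0.011 m and z of nozzle_16 in the frame of nozzle_rack between 0.009 and 0.015 m and angle between each of nozzle_16, nozzle_26, nozzle_37, nozzle_48's own z axis and vertical below 0.1 rad and linear speed of each of nozzle_16, nozzle_26, nozzle_37, nozzle_48 below 0.02 m/s and contact force between each of nozzle_16, nozzle_26, nozzle_37, nozzle_48 and the fingers below 0.1 N and y of nozzle_26 in the frame of nozzle_rack between -0.011 and 0.011 m and x of nozzle_26 in the frame of nozzle_rack between -0.011 and 0.011 m and z of nozzle_26 in the frame of nozzle_rack between 0.009 and 0.015 m and y of nozzle_37 in the frame of nozzle_rack between -0.071 and -0.049 m and x of nozzle_37 in the frame of nozzle_rack between -0.011 and 0.011 m and z of nozzle_37 in the frame of nozzle_rack between 0.009 and 0.015 m and y of nozzle_48 in the frame of nozzle_rack between -0.131 and -0.109 m and x of nozzle_48 in the frame of nozzle_rack between -0.011 and 0.011 m and z of nozzle_48 in the frame of nozzle_rack between 0.009 and 0.015 m).
It fails at once if the relay board was pushed more than 20 mm from its place (distance of relay_board from where it was at the start of the episode above 0.02 m).
It fails at once if the kapton roll was pushed more than 20 mm from its place (distance of kapton_roll from where it was at the start of the episode above 0.02 m).
It fails at once if the flux syringe was pushed more than 20 mm from its place (distance of flux_syringe from where it was at the start of the episode above 0.02 m).
It also fails if it takes over 99 s, if anything falls off the work surface, if the arm or the gripper's body presses on something with over 40 N, if the wrist force passes 120 N, or if a joint passes its speed limit or range.

## Working session

There is one attempt and no reset: what is moved stays moved. The work goes in short steps, Python scripts to look and compute and a tool call to move; the robot and the scene stay as the last step left them, time stands still between calls to the robot, and variables do not carry over. Pictures are saved under pics/ and viewed, at most 14 in all, crops included, and the job is handed in when it is done.

Besides the shell and the picture viewer there is one more tool, called as name([rows], argument=value, ...), one row to a line, values as JSON. carry_out: Moves the arm, as the interface text tells. Its arguments: {"type":"object","properties":{"increments":{"type":"array","items":{"type":"object","properties":{"dx":{"type":"number"},"dy":{"type":"number"},"dz":{"type":"number"},"wx":{"type":"number"},"wy":{"type":"number"},"wz":{"type":"number"}}}},"hand":{"type":"number"},"newtons":{"type":"number"}},"required":["increments"]}

```bash
ls; mkdir -p pics; cat > h.py <<'E'
import numpy as np,cv2
from station import r,optics,spotter
from scipy.spatial.transform import Rotation as R
def cam(n):
    return optics.read_camera(n)
def world(p):
    v,u=np.mgrid[0:400,0:640]; d=p["depth"]
    c=np.stack([(u-p["cx"])/p["fx"]*d,-(v-p["cy"])/p["fy"]*d,-d,np.ones_like(d)],-1)
    w=c@np.linalg.inv(np.array(p["world_to_cam"])).T
    w[d==0]=np.nan
    return w[...,:3]
E
python3 - <<'E'
from h import *
for n in("top","side"):
    p=cam(n); cv2.imwrite(f"pics/{n}0.png",p["image"])
    W=world(p); np.save(n+"0.npy",W)
    print(n,np.round(np.linalg.inv(p["world_to_cam"]),3).tolist(),p["fx"])
    for l in "nozzle_16 nozzle_26 nozzle_37 nozzle_48 nozzle_rack relay_board kapton_roll flux_syringe".split():
        print(l,[(np.round(x["location"],3).tolist(),round(x["confidence"],2)) for x in spotter.landmark_of(l,p)])
s=r.observe();print(s["position"],s["ee_rot"])
E
```

```text
pics
top [[-0.019, 0.993, -0.114, 0.391], [-1.0, -0.018, 0.014, 0.081], [0.012, 0.114, 0.993, 1.311], [0.0, 0.0, 0.0, 1.0]] 421.3633630279779
nozzle_16 [([0.385, -0.379, -0.0], 0.83), ([0.573, -0.319, 0.004], 0.67), ([0.579, -0.201, -0.0], 0.66), ([0.569, -0.009, 0.0], 0.62), ([0.43, -0.047, -0.004], 0.61), ([0.575, -0.106, -0.002], 0.55), ([0.442, -0.3, 0.002], 0.51), ([0.468, -0.209, -0.004], 0.47)]
nozzle_26 [([0.385, -0.379, -0.0], 0.83), ([0.573, -0.319, 0.004], 0.67), ([0.579, -0.201, -0.0], 0.66), ([0.569, -0.009, 0.0], 0.62), ([0.43, -0.047, -0.004], 0.61), ([0.575, -0.106, -0.002], 0.55), ([0.442, -0.3, 0.002], 0.51), ([0.468, -0.209, -0.004], 0.47)]
nozzle_37 [([0.385, -0.379, -0.0], 0.83), ([0.573, -0.319, 0.004], 0.67), ([0.579, -0.201, -0.0], 0.66), ([0.569, -0.009, 0.0], 0.62), ([0.43, -0.047, -0.004], 0.61), ([0.575, -0.106, -0.002], 0.55), ([0.442, -0.3, 0.002], 0.51), ([0.468, -0.209, -0.004], 0.47)]
nozzle_48 [([0.385, -0.379, -0.0], 0.83), ([0.573, -0.319, 0.004], 0.67), ([0.579, -0.201, -0.0], 0.66), ([0.569, -0.009, 0.0], 0.62), ([0.43, -0.047, -0.004], 0.61), ([
[... 1071 characters left out ...]
.47), ([0.466, -0.21, 0.0], 0.45), ([0.442, -0.298, 0.004], 0.45), ([0.578, -0.321, -0.0], 0.44), ([0.579, -0.199, 0.003], 0.43)]
nozzle_48 [([0.561, -0.009, -0.002], 0.66), ([0.384, -0.378, -0.003], 0.57), ([0.43, -0.047, 0.0], 0.48), ([0.569, -0.101, -0.001], 0.47), ([0.466, -0.21, 0.0], 0.45), ([0.442, -0.298, 0.004], 0.45), ([0.578, -0.321, -0.0], 0.44), ([0.579, -0.199, 0.003], 0.43)]
nozzle_rack [([0.513, 0.214, 0.002], 0.86)]
relay_board [([0.496, 0.533, -0.001], 0.93)]
kapton_roll [([0.69, 0.032, -0.0], 0.51)]
flux_syringe [([0.377, 0.494, 0.004], 0.66), ([0.507, 0.214, 0.001], 0.44)]
[0.25472031 0.57074838 0.23132299] [ 2.08354681e-01  9.78053335e-01 -6.00011801e-06  6.61702797e-07]
```

View pics/top0.png

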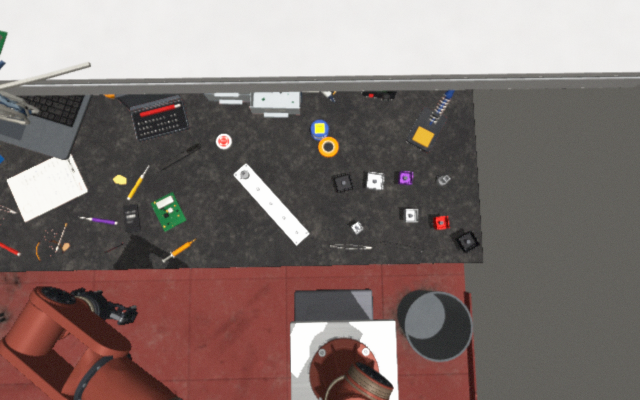

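View pics/side0.png

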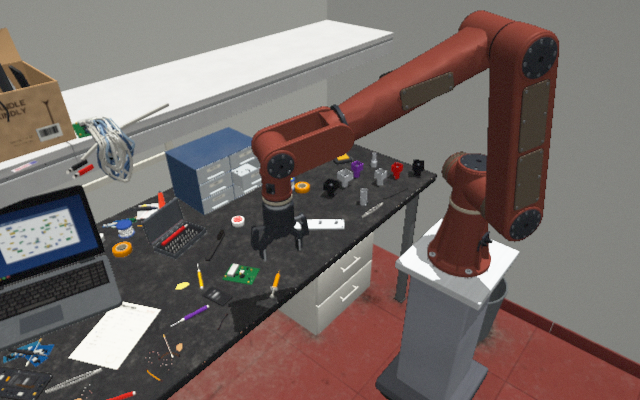

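```bash
python3 - <<'E'
import numpy as np,cv2
W=np.load("top0.npy"); im=cv2.imread("pics/top0.png")
for c in [(.385,-.379),(.573,-.319),(.579,-.2),(.569,-.009),(.43,-.047),(.575,-.104),(.442,-.3),(.468,-.209)]:
    m=(np.hypot(W[...,0]-c[0],W[...,1]-c[1])<.045)&(W[...,2]>.045)
    P=W[m]; (a,b),(w,h),t=cv2.minAreaRect((P[:,:2]*1000).astype(np.float32))
    print(c,m.sum(),"c",round(a),round(b),"wh",round(w),round(h),"ang",round(t),"zmax",round(P[:,2].max(),3),"bgr",np.median(im[m],0))
# rack
m=(abs(W[...,0]-.51)<.2)&(abs(W[...,1]-.213)<.2)&(W[...,2]>.007)&(W[...,2]<.018)
M=cv2.morphologyEx(m.astype(np.uint8),cv2.MORPH_OPEN,np.ones((3,3)))
n,L,S,_=cv2.connectedComponentsWithStats(M)
for i in range(1,n):
    if S[i,4]>200: print("plate",S[i],cv2.minAreaRect((W[L==i][:,:2]*1000).astype(np.float32)))
m=(abs(W[...,0]-.51)<.2)&(abs(W[...,1]-.213)<.2)&(W[...,2]>.02)&(W[...,2]<.1)
n,L,S,_=cv2.connectedComponentsWithStats(m.astype(np.uint8))
for i in range(1,n): 
    if S[i,4]>2:print("post",S[i,4],W[L==i].mean(0).round(4),W[L==i][:,2].max())
E
```

```text
(0.385, -0.379) 131 c 383 -376 wh 50 50 ang 29 zmax 0.067 bgr [32. 31. 32.]
(0.573, -0.319) 31 c 573 -317 wh 16 17 ang 45 zmax 0.066 bgr [131. 130. 131.]
(0.579, -0.2) 84 c 578 -197 wh 39 38 ang 86 zmax 0.066 bgr [131.5  60.  111. ]
(0.569, -0.009) 84 c 567 -8 wh 49 48 ang 13 zmax 0.066 bgr [49.  48.5 50. ]
(0.43, -0.047) 41 c 431 -45 wh 25 26 ang 32 zmax 0.066 bgr [173. 171. 173.]
(0.575, -0.104) 91 c 571 -104 wh 48 49 ang 81 zmax 0.066 bgr [159. 159. 161.]
(0.442, -0.3) 81 c 441 -299 wh 36 38 ang 2 zmax 0.065 bgr [ 33.  37. 135.]
(0.468, -0.209) 73 c 464 -208 wh 38 37 ang 89 zmax 0.065 bgr [134. 135. 135.]
plate [ 239  165   69   78 1303] ((510.294189453125, 213.80133056640625), (292.2711181640625, 54.7391242980957), 41.31253433227539)
post 5 [0.7041 0.0283 0.0219] 0.023391384604921406
post 4 [0.7048 0.016  0.0208] 0.021172004543261513
post 16 [0.7023 0.3506 0.022 ] 0.02601449237334741
post 3 [0.6999 0.3801 0.0214] 0.022918118676017896
post 4 [0.7003 0.3686 0.0233] 0.024887244566894173
post 6 [0.695  0.0605 0.0224] 0.024101953251009167
post 5 [0.6918 0.3568 0.0208] 0.022616688174184052
post 3 [0.67   0.0475 0.0218] 0.02219423960273237
post 4 [0.6588 0.0295 0.021 ] 0.022489142750738544
post 76 [0.5983 0.2921 0.0425] 0.07830050022308566
post 19 [0.5715 0.0159 0.0516] 0.06344248415397846
post 7 [0.556  0.2544 0.0267] 0.02979390891046041
post 8 [0.5104 0.2145 0.0262] 0.03132009533088387
post 8 [0.4662 0.1753 0.0245] 0.029274261768885257
post 8 [0.4207 0.1363 0.0252] 0.027668897151666094
```

The top view shows the rack running from the round nozzle at about (243,172) to (300,240). The silver targets are n26 at (357,228), n48 at (375,181), n37 at (411,215) and n16 at (444,181). The look-alikes are black at (343,183) and (467,242), purple at (405,178) and red at (441,222). The side view agrees with this.

I'll go above n26 first.

```bash
cat >> h.py <<'E'
def plan(x,y,z,psi,n):
    "n rows to (x,y,z) with the finger line at psi deg: shift (cm) in tool axes, then turn"
    s=r.observe(); p=np.array(s["position"]); Q=R.from_quat(s["ee_rot"]).as_matrix()
    a=np.arctan2(Q[1,1],Q[0,1]); t=(np.radians(psi)-a+np.pi)%(2*np.pi)-np.pi
    d=(np.array([x,y,z])-p)/n*100
    print("now",p.round(4),"psi",np.degrees(a).round(1),"tilt",np.degrees(np.arccos(-Q[2,2])).round(2),"j6",round(s["joints"][5],2),"t",s["time_s"])
    for i in range(n):
        c,q=np.cos(a+i*t/n),np.sin(a+i*t/n)
        print("dx %.2f dy %.2f dz %.2f wz %.3f"%(d@[-q,c,0]*-1 if Q[:,0]@[-q,c,0]<0 and i==0 else d@[q,-c,0],d@[c,q,0],-d[2],-t/n))
E
sed -i 's/d@\[-q,c,0\]\*-1 if .* else d@\[q,-c,0\]/d@[q*sg,-c*sg,0]/; s/    for i in range(n):/    sg=np.sign(Q[:,0]@[Q[1,1],-Q[0,1],0])\n    for i in range(n):/' h.py
python3 -c "
from h import *
plan(.431,-.045,.17,-58,15)
p=cam('wrist');print(np.linalg.inv(p['world_to_cam']).round(3).tolist(),p['fx'])"
```

```text
now [0.2547 0.5707 0.2313] psi 65.9 tilt 0.0 j6 -0.11 t 0.9
dx -2.75 dy -3.27 dz 0.41 wz 0.144
dx -3.19 dy -2.84 dz 0.41 wz 0.144
dx -3.56 dy -2.35 dz 0.41 wz 0.144
dx -3.86 dy -1.82 dz 0.41 wz 0.144
dx -4.09 dy -1.24 dz 0.41 wz 0.144
dx -4.22 dy -0.64 dz 0.41 wz 0.144
dx -4.27 dy -0.03 dz 0.41 wz 0.144
dx -4.23 dy 0.58 dz 0.41 wz 0.144
dx -4.10 dy 1.19 dz 0.41 wz 0.144
dx -3.89 dy 1.76 dz 0.41 wz 0.144
dx -3.59 dy 2.30 dz 0.41 wz 0.144
dx -3.23 dy 2.80 dz 0.41 wz 0.144
dx -2.79 dy 3.23 dz 0.41 wz 0.144
dx -2.30 dy 3.60 dz 0.41 wz 0.144
dx -1.76 dy 3.89 dz 0.41 wz 0.144
[[0.408, -0.877, -0.256, 0.19], [0.913, 0.391, 0.114, 0.601], [-0.0, -0.28, 0.96, 0.374], [0.0, 0.0, 0.0, 1.0]] 352.51788680943514
```

carry_out([
  {"dx": -2.75, "dy": -3.25, "dz": 0.4, "wz": 0.144},
  {"dx": -3.2, "dy": -2.85, "dz": 0.4, "wz": 0.144},
  {"dx": -3.55, "dy": -2.35, "dz": 0.4, "wz": 0.144},
  {"dx": -3.85, "dy": -1.8, "dz": 0.4, "wz": 0.144},
  {"dx": -4.1, "dy": -1.25, "dz": 0.4, "wz": 0.144},
], hand=1)

```text
invalid input at $.increments[0]: expected keys dx, dy, dz, wx, wy, wz
```

carry_out([
  {"dx": -4.2, "dy": -0.65, "dz": 0.4, "wz": 0.144},
  {"dx": -4.25, "dy": 0, "dz": 0.4, "wz": 0.144},
  {"dx": -4.25, "dy": 0.6, "dz": 0.4, "wz": 0.144},
  {"dx": -4.1, "dy": 1.2, "dz": 0.4, "wz": 0.144},
  {"dx": -3.9, "dy": 1.75, "dz": 0.4, "wz": 0.144},
])

```text
invalid input at $.increments[0]: expected keys dx, dy, dz, wx, wy, wz
```

carry_out([
  {"dx": -3.6, "dy": 2.3, "dz": 0.4, "wz": 0.144},
  {"dx": -3.25, "dy": 2.8, "dz": 0.4, "wz": 0.144},
  {"dx": -2.8, "dy": 3.25, "dz": 0.4, "wz": 0.144},
  {"dx": -2.3, "dy": 3.6, "dz": 0.4, "wz": 0.144},
  {"dx": -1.75, "dy": 3.9, "dz": 0.4, "wz": 0.144},
])

```text
invalid input at $.increments[0]: expected keys dx, dy, dz, wx, wy, wz
```

```bash
cat >> h.py <<'E'
def hood(c,p=None,rad=.04,zl=.05,zh=.08):
    p=p or cam("wrist"); W=world(p)
    m=(np.hypot(W[...,0]-c[0],W[...,1]-c[1])<rad)&(W[...,2]>zl)&(W[...,2]<zh)
    if m.sum()<10: print("none",m.sum());return
    (a,b),(w,h),t=cv2.minAreaRect((W[m][:,:2]*1000).astype(np.float32))
    v,u=np.nonzero(m)
    print("hood",m.sum(),round(a,1),round(b,1),"wh",round(w,1),round(h,1),"ang",round(t,1),"ztop",W[m][:,2].max().round(4),"bgr",np.median(p["image"][m],0),"px",u.mean().round(),v.mean().round())
E
python3 -c "
from h import *
p=cam('wrist');cv2.imwrite('pics/w1.png',p['image'])
hood((.431,-.045),p); hood((.431,-.045),p,zl=.057)
print([(np.round(x['location'],3).tolist(),round(x['confidence'],2)) for x in spotter.landmark_of('nozzle_26',p)])
plan(.431,-.045,.1,-58,5)"
```

```text
none 0
none 0
[]
now [0.2547 0.5708 0.2313] psi 65.9 tilt 0.0 j6 -0.11 t 1.05
dx -8.24 dy -9.81 dz 2.63 wz 0.433
dx -11.59 dy -5.45 dz 2.63 wz 0.433
dx -12.81 dy -0.09 dz 2.63 wz 0.433
dx -11.67 dy 5.29 dz 2.63 wz 0.433
dx -8.37 dy 9.70 dz 2.63 wz 0.433
```

All keys are needed.

carry_out([
  {"dx": -2.75, "dy": -3.25, "dz": 0.4, "wx": 0, "wy": 0, "wz": 0.144},
  {"dx": -3.2, "dy": -2.85, "dz": 0.4, "wx": 0, "wy": 0, "wz": 0.144},
  {"dx": -3.55, "dy": -2.35, "dz": 0.4, "wx": 0, "wy": 0, "wz": 0.144},
  {"dx": -3.85, "dy": -1.8, "dz": 0.4, "wx": 0, "wy": 0, "wz": 0.144},
  {"dx": -4.1, "dy": -1.25, "dz": 0.4, "wx": 0, "wy": 0, "wz": 0.144},
], hand=1)

```text
time_s: 1.55
position: [0.3139, 0.3643, 0.2113]
ee_rot: [0.542, 0.841, 0.0, 0.0]
ft_force: [0.9, -0.2, 0.2]
opening: 0.998
finger_force: 0.0
```

carry_out([
  {"dx": -4.2, "dy": -0.65, "dz": 0.4, "wx": 0, "wy": 0, "wz": 0.144},
  {"dx": -4.25, "dy": 0, "dz": 0.4, "wx": 0, "wy": 0, "wz": 0.144},
  {"dx": -4.25, "dy": 0.6, "dz": 0.4, "wx": 0, "wy": 0, "wz": 0.144},
  {"dx": -4.1, "dy": 1.2, "dz": 0.4, "wx": 0, "wy": 0, "wz": 0.144},
  {"dx": -3.9, "dy": 1.75, "dz": 0.4, "wx": 0, "wy": 0, "wz": 0.144},
])

```text
time_s: 2.05
position: [0.3734, 0.1592, 0.1916]
ee_rot: [0.803, 0.596, 0.001, 0.0]
ft_force: [0.5, 0.1, 0.2]
opening: 0.995
finger_force: 0.0
```

carry_out([
  {"dx": -3.6, "dy": 2.3, "dz": 0.4, "wx": 0, "wy": 0, "wz": 0.144},
  {"dx": -3.25, "dy": 2.8, "dz": 0.4, "wx": 0, "wy": 0, "wz": 0.144},
  {"dx": -2.8, "dy": 3.25, "dz": 0.4, "wx": 0, "wy": 0, "wz": 0.144},
  {"dx": -2.3, "dy": 3.6, "dz": 0.4, "wx": 0, "wy": 0, "wz": 0.144},
  {"dx": -1.75, "dy": 3.9, "dz": 0.4, "wx": 0, "wy": 0, "wz": 0.144},
])

```text
time_s: 2.55
position: [0.4328, -0.0467, 0.1716]
ee_rot: [0.962, 0.274, 0.001, 0.0]
ft_force: [-0.2, 0.4, -0.3]
opening: 1.002
finger_force: 0.0
```

```bash
python3 -c "
from h import *
p=cam('wrist');cv2.imwrite('pics/w1.png',p['image'])
hood((.431,-.045),p); hood((.431,-.045),p,zl=.057)
print([(np.round(x['location'],3).tolist(),round(x['confidence'],2)) for x in spotter.landmark_of('nozzle_26',p)])
plan(.431,-.045,.1,-58,5)"
```

```text
hood 726 431.7 -45.2 wh 26.8 25.7 ang 32.1 ztop 0.0644 bgr [167. 160. 161.] px 318.0 195.0
hood 422 431.6 -45.1 wh 26.6 25.7 ang 32.5 ztop 0.0644 bgr [202. 200. 200.] px 318.0 197.0
[([0.436, -0.054, 0.003], 0.95), ([0.567, -0.01, 0.002], 0.92), ([0.575, -0.106, -0.002], 0.88), ([0.577, -0.195, -0.004], 0.82), ([0.445, -0.301, 0.002], 0.77), ([0.461, -0.208, 0.002], 0.58)]
now [ 0.4337 -0.0492  0.1717] psi -58.3 tilt 0.15 j6 0.74 t 2.65
dx -0.00 dy -0.10 dz 1.43 wz -0.001
dx -0.00 dy -0.10 dz 1.43 wz -0.001
dx -0.00 dy -0.10 dz 1.43 wz -0.001
dx -0.00 dy -0.10 dz 1.43 wz -0.001
dx -0.00 dy -0.10 dz 1.43 wz -0.001
```

carry_out([
  {"dx": 0, "dy": -0.3, "dz": 4, "wx": 0, "wy": 0, "wz": 0},
  {"dx": 0, "dy": -0.15, "dz": 4, "wx": 0, "wy": 0, "wz": 0},
  {"dx": 0, "dy": 0, "dz": 4, "wx": 0, "wy": 0, "wz": 0},
  {"dx": 0, "dy": 0, "dz": 1.4, "wx": 0, "wy": 0, "wz": 0},
  {"dx": 0, "dy": 0, "dz": 1, "wx": 0, "wy": 0, "wz": 0},
])

```text
time_s: 3.15
position: [0.4284, -0.0399, 0.0256]
ee_rot: [0.961, 0.278, -0.001, -0.001]
ft_force: [-0.4, 0.0, 0.3]
opening: 1.002
finger_force: 0.0
```

carry_out([
  {"dx": 0, "dy": 0, "dz": 0, "wx": 0, "wy": 0, "wz": 0},
  {"dx": 0, "dy": 0, "dz": 0, "wx": 0, "wy": 0, "wz": 0},
  {"dx": 0, "dy": 0, "dz": 0, "wx": 0, "wy": 0, "wz": 0},
  {"dx": 0, "dy": 0, "dz": 0, "wx": 0, "wy": 0, "wz": 0},
  {"dx": 0, "dy": 0, "dz": 0, "wx": 0, "wy": 0, "wz": 0},
], hand=0, newtons=50)

```text
time_s: 3.65
position: [0.4316, -0.0414, 0.0288]
ee_rot: [0.961, 0.277, 0.001, 0.001]
ft_force: [-0.9, -0.3, 5.4]
opening: 0.302
finger_force: 49.1
```

carry_out([
  {"dx": 0, "dy": 0, "dz": 0, "wx": 0, "wy": 0, "wz": 0},
  {"dx": 0, "dy": 0, "dz": 0, "wx": 0, "wy": 0, "wz": 0},
  {"dx": 0, "dy": 0, "dz": 0, "wx": 0, "wy": 0, "wz": 0},
  {"dx": 0, "dy": 0, "dz": 0, "wx": 0, "wy": 0, "wz": 0},
  {"dx": 0, "dy": 0, "dz": 0, "wx": 0, "wy": 0, "wz": 0},
])

```text
time_s: 4.15
position: [0.4316, -0.0414, 0.0288]
ee_rot: [0.961, 0.277, 0.001, 0.001]
ft_force: [-0.1, -0.4, 7.2]
opening: 0.297
finger_force: 49.2
```

```bash
python3 -c "
from h import *
plan(.431,-.045,.13,-58,5);print(r.observe()['opening'],r.observe()['finger_force'])"
```

```text
now [ 0.4316 -0.0414  0.0288] psi -57.8 tilt 0.17 j6 0.75 t 4.15
dx -0.05 dy 0.05 dz -2.02 wz 0.001
dx -0.05 dy 0.05 dz -2.02 wz 0.001
dx -0.05 dy 0.05 dz -2.02 wz 0.001
dx -0.05 dy 0.05 dz -2.02 wz 0.001
dx -0.05 dy 0.05 dz -2.02 wz 0.001
0.2973077316433301 49.222113320065546
```

carry_out([
  {"dx": 0, "dy": 0, "dz": -2, "wx": 0, "wy": 0, "wz": 0},
  {"dx": 0, "dy": 0, "dz": -2, "wx": 0, "wy": 0, "wz": 0},
  {"dx": 0, "dy": 0, "dz": -2, "wx": 0, "wy": 0, "wz": 0},
  {"dx": 0, "dy": 0, "dz": -2, "wx": 0, "wy": 0, "wz": 0},
  {"dx": 0, "dy": 0, "dz": -2, "wx": 0, "wy": 0, "wz": 0},
])

```text
time_s: 4.65
position: [0.4295, -0.0409, 0.1279]
ee_rot: [0.961, 0.277, -0.0, -0.0]
ft_force: [-0.3, -0.0, -0.6]
opening: 0.295
finger_force: 49.3
```

```bash
python3 -c "
from h import *
plan(.5118,.2158,.13,-48.8,10)
p=cam('wrist')
for c in [(.573,-.319),(.569,-.009),(.575,-.104),(.468,-.209)]: hood(c,p)"
```

```text
now [ 0.4295 -0.0409  0.1279] psi -57.8 tilt 0.03 j6 0.75 t 4.65
dx 2.06 dy -1.73 dz -0.02 wz -0.016
dx 2.09 dy -1.70 dz -0.02 wz -0.016
dx 2.12 dy -1.67 dz -0.02 wz -0.016
dx 2.14 dy -1.63 dz -0.02 wz -0.016
dx 2.17 dy -1.60 dz -0.02 wz -0.016
dx 2.19 dy -1.57 dz -0.02 wz -0.016
dx 2.22 dy -1.53 dz -0.02 wz -0.016
dx 2.24 dy -1.50 dz -0.02 wz -0.016
dx 2.27 dy -1.46 dz -0.02 wz -0.016
dx 2.29 dy -1.43 dz -0.02 wz -0.016
none 0
hood 1068 546.9 -16.3 wh 18.8 51.1 ang 34.6 ztop 0.0641 bgr [20. 18. 19.] px 402.0 18.0
hood 4438 571.7 -103.9 wh 49.1 49.7 ang 81.3 ztop 0.0647 bgr [99. 97. 98.] px 552.0 66.0
hood 2349 464.9 -208.2 wh 38.7 37.1 ang 88.8 ztop 0.0641 bgr [88. 86. 87.] px 554.0 295.0
```

carry_out([
  {"dx": 2.05, "dy": -1.75, "dz": 0, "wx": 0, "wy": 0, "wz": -0.016},
  {"dx": 2.1, "dy": -1.7, "dz": 0, "wx": 0, "wy": 0, "wz": -0.016},
  {"dx": 2.1, "dy": -1.65, "dz": 0, "wx": 0, "wy": 0, "wz": -0.016},
  {"dx": 2.15, "dy": -1.65, "dz": 0, "wx": 0, "wy": 0, "wz": -0.016},
  {"dx": 2.15, "dy": -1.6, "dz": 0, "wx": 0, "wy": 0, "wz": -0.016},
])

```text
time_s: 5.2
position: [0.4704, 0.0882, 0.1265]
ee_rot: [0.949, 0.316, -0.0, -0.0]
ft_force: [-0.1, -0.5, -0.5]
opening: 0.296
finger_force: 49.3
```

carry_out([
  {"dx": 2.2, "dy": -1.55, "dz": 0, "wx": 0, "wy": 0, "wz": -0.016},
  {"dx": 2.2, "dy": -1.55, "dz": 0, "wx": 0, "wy": 0, "wz": -0.016},
  {"dx": 2.25, "dy": -1.5, "dz": 0, "wx": 0, "wy": 0, "wz": -0.016},
  {"dx": 2.25, "dy": -1.45, "dz": 0, "wx": 0, "wy": 0, "wz": -0.016},
  {"dx": 2.3, "dy": -1.45, "dz": 0, "wx": 0, "wy": 0, "wz": -0.016},
])

```text
time_s: 5.7
position: [0.5111, 0.2167, 0.1262]
ee_rot: [0.935, 0.353, -0.001, -0.0]
ft_force: [-0.2, -0.6, -0.6]
opening: 0.296
finger_force: 49.2
```

```bash
python3 -c "
from h import *
p=cam('wrist');cv2.imwrite('pics/w2.png',p['image'])
W=world(p)
# held nozzle: centre of hood top; rack posts visible
hood((.5104,.2145),p,zl=.12,zh=.2)
m=(W[...,2]>.02)&(W[...,2]<.04)&(np.hypot(W[...,0]-.51,W[...,1]-.214)<.15)
n,L,S,_=cv2.connectedComponentsWithStats(m.astype(np.uint8))
for i in range(1,n):
  if S[i,4]>8: print(S[i,4],W[L==i].mean(0).round(4),W[L==i][:,2].max().round(3))
plan(.5118,.2158,.05,-48.8,5)"
```

```text
hood 22478 513.3 217.0 wh 34.4 79.8 ang 41.2 ztop 0.2 bgr [63. 59. 58.] px 328.0 312.0
631 [0.5961 0.2912 0.0343] 0.04
168 [0.5572 0.2547 0.0268] 0.031
157 [0.5127 0.2158 0.0261] 0.03
41 [0.4216 0.1361 0.028 ] 0.03
now [0.5126 0.2203 0.1269] psi -48.5 tilt 0.24 j6 1.12 t 5.75
dx -0.07 dy 0.06 dz 1.54 wz 0.001
dx -0.07 dy 0.06 dz 1.54 wz 0.001
dx -0.07 dy 0.06 dz 1.54 wz 0.001
dx -0.07 dy 0.06 dz 1.54 wz 0.001
dx -0.07 dy 0.06 dz 1.54 wz 0.001
```

View pics/w2.png

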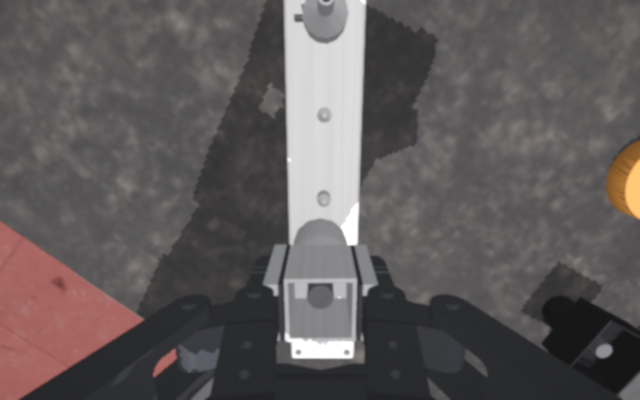

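carry_out([
  {"dx": -0.3, "dy": 0.3, "dz": 1, "wx": 0, "wy": 0, "wz": 0},
  {"dx": 0, "dy": 0, "dz": 1.5, "wx": 0, "wy": 0, "wz": 0},
  {"dx": 0, "dy": 0, "dz": 1, "wx": 0, "wy": 0, "wz": 0},
  {"dx": 0, "dy": 0, "dz": 0.5, "wx": 0, "wy": 0, "wz": 0},
  {"dx": 0, "dy": 0, "dz": 0, "wx": 0, "wy": 0, "wz": 0},
])

```text
time_s: 6.25
position: [0.5097, 0.2104, 0.0854]
ee_rot: [0.936, 0.353, -0.002, -0.0]
ft_force: [-0.3, -0.1, -0.5]
opening: 0.294
finger_force: 49.3
```

```bash
python3 -c "
from h import *
plan(.5128,.2163,.0408,-48.8,5)"
```

```text
now [0.5097 0.2104 0.0854] psi -48.7 tilt 0.21 j6 1.11 t 6.25
dx 0.12 dy -0.05 dz 0.89 wz 0.000
dx 0.12 dy -0.05 dz 0.89 wz 0.000
dx 0.12 dy -0.05 dz 0.89 wz 0.000
dx 0.12 dy -0.05 dz 0.89 wz 0.000
dx 0.12 dy -0.05 dz 0.89 wz 0.000
```

carry_out([
  {"dx": 0, "dy": 0, "dz": 0, "wx": 0, "wy": 0, "wz": 0},
  {"dx": 0, "dy": 0, "dz": 0, "wx": 0, "wy": 0, "wz": 0},
  {"dx": 0, "dy": 0, "dz": 0, "wx": 0, "wy": 0, "wz": 0},
  {"dx": 0, "dy": 0, "dz": 0, "wx": 0, "wy": 0, "wz": 0},
  {"dx": 0, "dy": 0, "dz": 0, "wx": 0, "wy": 0, "wz": 0},
])

```text
time_s: 6.75
position: [0.5114, 0.2116, 0.0877]
ee_rot: [0.936, 0.353, 0.0, 0.0]
ft_force: [-1.0, 0.0, -0.4]
opening: 0.295
finger_force: 49.3
```

```bash
python3 -c "
from h import *
plan(.5128,.2163,.0408,-48.8,5)"
```

```text
now [0.5114 0.2116 0.0877] psi -48.6 tilt 0.04 j6 1.11 t 6.75
dx 0.08 dy -0.05 dz 0.94 wz 0.001
dx 0.08 dy -0.05 dz 0.94 wz 0.001
dx 0.08 dy -0.05 dz 0.94 wz 0.001
dx 0.08 dy -0.05 dz 0.94 wz 0.001
dx 0.08 dy -0.05 dz 0.94 wz 0.001
```

carry_out([
  {"dx": 0.4, "dy": -0.25, "dz": 0.5, "wx": 0, "wy": 0, "wz": 0},
  {"dx": 0, "dy": 0, "dz": 1.2, "wx": 0, "wy": 0, "wz": 0},
  {"dx": 0, "dy": 0, "dz": 1.2, "wx": 0, "wy": 0, "wz": 0},
  {"dx": 0, "dy": 0, "dz": 1, "wx": 0, "wy": 0, "wz": 0},
  {"dx": 0, "dy": 0, "dz": 0.8, "wx": 0, "wy": 0, "wz": 0},
])

```text
time_s: 7.25
position: [0.5118, 0.216, 0.0403]
ee_rot: [0.936, 0.353, -0.002, -0.0]
ft_force: [-11.4, -3.6, 50.4]
opening: 0.296
finger_force: 56.7
```

carry_out([
  {"dx": 0, "dy": 0, "dz": 0, "wx": 0, "wy": 0, "wz": 0},
  {"dx": 0, "dy": 0, "dz": 0, "wx": 0, "wy": 0, "wz": 0},
  {"dx": 0, "dy": 0, "dz": 0, "wx": 0, "wy": 0, "wz": 0},
  {"dx": 0, "dy": 0, "dz": 0, "wx": 0, "wy": 0, "wz": 0},
  {"dx": 0, "dy": 0, "dz": 0, "wx": 0, "wy": 0, "wz": 0},
])

```text
time_s: 7.75
position: [0.5122, 0.216, 0.0406]
ee_rot: [0.936, 0.353, -0.001, -0.0]
ft_force: [-3.2, -0.5, 5.6]
opening: 0.297
finger_force: 50.3
```

carry_out([
  {"dx": 0, "dy": 0, "dz": 0, "wx": 0, "wy": 0, "wz": 0},
  {"dx": 0, "dy": 0, "dz": 0, "wx": 0, "wy": 0, "wz": 0},
  {"dx": 0, "dy": 0, "dz": 0, "wx": 0, "wy": 0, "wz": 0},
  {"dx": 0, "dy": 0, "dz": 0, "wx": 0, "wy": 0, "wz": 0},
  {"dx": 0, "dy": 0, "dz": 0, "wx": 0, "wy": 0, "wz": 0},
], hand=1)

```text
time_s: 8.25
position: [0.5124, 0.216, 0.0401]
ee_rot: [0.936, 0.353, -0.0, -0.0]
ft_force: [-0.5, -0.0, -0.7]
opening: 1.0
finger_force: 0.0
```

carry_out([
  {"dx": 0, "dy": 0, "dz": -1, "wx": 0, "wy": 0, "wz": 0},
  {"dx": 0, "dy": 0, "dz": -2, "wx": 0, "wy": 0, "wz": 0},
  {"dx": 0, "dy": 0, "dz": -3, "wx": 0, "wy": 0, "wz": 0},
  {"dx": 0, "dy": 0, "dz": -3, "wx": 0, "wy": 0, "wz": 0},
  {"dx": 0, "dy": 0, "dz": -3, "wx": 0, "wy": 0, "wz": 0},
])

```text
time_s: 8.75
position: [0.5125, 0.216, 0.1622]
ee_rot: [0.936, 0.353, 0.0, 0.0]
ft_force: [-0.1, 0.4, 0.1]
opening: 0.999
finger_force: 0.0
```

```bash
python3 -c "
from h import *
hood((.511,.215),zl=.065,zh=.1)
print(r.observe()['opening'])
plan(.573,-.317,.16,-45,15)"
```

```text
hood 758 510.3 215.3 wh 26.3 26.1 ang 41.4 ztop 0.0767 bgr [168.  165.5 166. ] px 319.0 207.0
1.0010212665125653
now [0.5163 0.2172 0.1684] psi -48.6 tilt 0.61 j6 1.12 t 8.8
dx -2.07 dy 2.92 dz 0.06 wz -0.004
dx -2.08 dy 2.91 dz 0.06 wz -0.004
dx -2.09 dy 2.90 dz 0.06 wz -0.004
dx -2.11 dy 2.90 dz 0.06 wz -0.004
dx -2.12 dy 2.89 dz 0.06 wz -0.004
dx -2.13 dy 2.88 dz 0.06 wz -0.004
dx -2.14 dy 2.87 dz 0.06 wz -0.004
dx -2.16 dy 2.86 dz 0.06 wz -0.004
dx -2.17 dy 2.85 dz 0.06 wz -0.004
dx -2.18 dy 2.84 dz 0.06 wz -0.004
dx -2.19 dy 2.83 dz 0.06 wz -0.004
dx -2.20 dy 2.82 dz 0.06 wz -0.004
dx -2.22 dy 2.81 dz 0.06 wz -0.004
dx -2.23 dy 2.80 dz 0.06 wz -0.004
dx -2.24 dy 2.79 dz 0.06 wz -0.004
```

carry_out([
  {"dx": -2.05, "dy": 2.9, "dz": 0, "wx": 0, "wy": 0, "wz": -0.004},
  {"dx": -2.05, "dy": 2.9, "dz": 0, "wx": 0, "wy": 0, "wz": -0.004},
  {"dx": -2.1, "dy": 2.9, "dz": 0, "wx": 0, "wy": 0, "wz": -0.004},
  {"dx": -2.1, "dy": 2.9, "dz": 0, "wx": 0, "wy": 0, "wz": -0.004},
  {"dx": -2.1, "dy": 2.9, "dz": 0, "wx": 0, "wy": 0, "wz": -0.004},
])

```text
time_s: 9.3
position: [0.5319, 0.0373, 0.1611]
ee_rot: [0.932, 0.363, 0.001, 0.0]
ft_force: [-0.2, 0.2, -0.5]
opening: 1.002
finger_force: 0.0
```

carry_out([
  {"dx": -2.1, "dy": 2.9, "dz": 0, "wx": 0, "wy": 0, "wz": -0.004},
  {"dx": -2.1, "dy": 2.9, "dz": 0, "wx": 0, "wy": 0, "wz": -0.004},
  {"dx": -2.15, "dy": 2.9, "dz": 0, "wx": 0, "wy": 0, "wz": -0.004},
  {"dx": -2.15, "dy": 2.85, "dz": 0, "wx": 0, "wy": 0, "wz": -0.004},
  {"dx": -2.2, "dy": 2.85, "dz": 0, "wx": 0, "wy": 0, "wz": -0.004},
])

```text
time_s: 9.8
position: [0.5517, -0.1412, 0.1611]
ee_rot: [0.928, 0.372, 0.0, 0.0]
ft_force: [-0.3, 0.5, -0.7]
opening: 1.002
finger_force: 0.0
```

carry_out([
  {"dx": -2.2, "dy": 2.85, "dz": 0, "wx": 0, "wy": 0, "wz": -0.004},
  {"dx": -2.2, "dy": 2.8, "dz": 0, "wx": 0, "wy": 0, "wz": -0.004},
  {"dx": -2.2, "dy": 2.8, "dz": 0, "wx": 0, "wy": 0, "wz": -0.004},
  {"dx": -2.2, "dy": 2.8, "dz": 0, "wx": 0, "wy": 0, "wz": -0.004},
  {"dx": -2.2, "dy": 2.8, "dz": 0, "wx": 0, "wy": 0, "wz": -0.004},
])

```text
time_s: 10.3
position: [0.5704, -0.3187, 0.161]
ee_rot: [0.925, 0.381, 0.0, 0.0]
ft_force: [-0.2, -0.1, -0.0]
opening: 0.997
finger_force: 0.0
```

carry_out([
  {"dx": 0, "dy": 0, "dz": 0, "wx": 0, "wy": 0, "wz": 0},
  {"dx": 0, "dy": 0, "dz": 0, "wx": 0, "wy": 0, "wz": 0},
  {"dx": 0, "dy": 0, "dz": 0, "wx": 0, "wy": 0, "wz": 0},
  {"dx": 0, "dy": 0, "dz": 0, "wx": 0, "wy": 0, "wz": 0},
  {"dx": 0, "dy": 0, "dz": 0, "wx": 0, "wy": 0, "wz": 0},
])

```text
time_s: 10.8
position: [0.5704, -0.3159, 0.1604]
ee_rot: [0.924, 0.382, -0.0, -0.0]
ft_force: [0.1, -0.0, -0.6]
opening: 1.002
finger_force: 0.0
```

```bash
python3 -c "
from h import *
p=cam('wrist');cv2.imwrite('pics/w3.png',p['image'])
hood((.573,-.317),p);hood((.573,-.317),p,zl=.057)
plan(.573,-.317,.03,-45,5)"
```

```text
hood 432 574.4 -318.4 wh 16.6 15.9 ang 42.8 ztop 0.064 bgr [230.  227.  228.5] px 327.0 198.0
hood 267 574.4 -318.4 wh 16.5 15.9 ang 42.8 ztop 0.064 bgr [255. 255. 255.] px 327.0 199.0
now [ 0.5704 -0.3161  0.1604] psi -45.1 tilt 0.01 j6 0.17 t 10.85
dx 0.02 dy 0.05 dz 2.61 wz -0.000
dx 0.02 dy 0.05 dz 2.61 wz -0.000
dx 0.02 dy 0.05 dz 2.61 wz -0.000
dx 0.02 dy 0.05 dz 2.61 wz -0.000
dx 0.02 dy 0.05 dz 2.61 wz -0.000
```

View pics/w3.png

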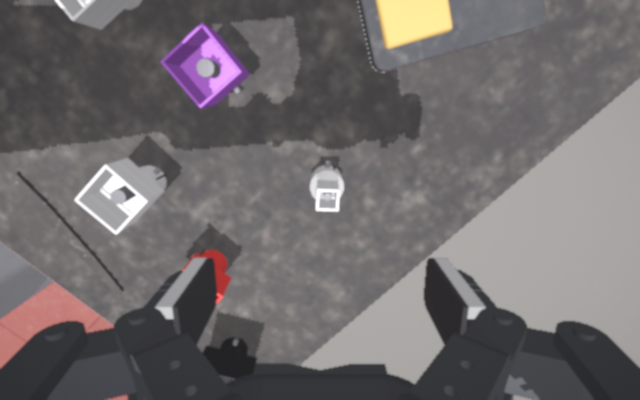

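carry_out([
  {"dx": 0.1, "dy": 0.45, "dz": 3, "wx": 0, "wy": 0, "wz": 0.035},
  {"dx": 0, "dy": 0, "dz": 4, "wx": 0, "wy": 0, "wz": 0},
  {"dx": 0, "dy": 0, "dz": 3, "wx": 0, "wy": 0, "wz": 0},
  {"dx": 0, "dy": 0, "dz": 2, "wx": 0, "wy": 0, "wz": 0},
  {"dx": 0, "dy": 0, "dz": 1, "wx": 0, "wy": 0, "wz": 0},
])

```text
time_s: 11.35
position: [0.5726, -0.3179, 0.0274]
ee_rot: [0.931, 0.365, -0.001, -0.002]
ft_force: [0.1, -0.6, -0.0]
opening: 1.001
finger_force: 0.0
```

carry_out([
  {"dx": 0, "dy": 0, "dz": 0, "wx": 0, "wy": 0, "wz": 0},
  {"dx": 0, "dy": 0, "dz": 0, "wx": 0, "wy": 0, "wz": 0},
  {"dx": 0, "dy": 0, "dz": 0, "wx": 0, "wy": 0, "wz": 0},
  {"dx": 0, "dy": 0, "dz": 0, "wx": 0, "wy": 0, "wz": 0},
  {"dx": 0, "dy": 0, "dz": 0, "wx": 0, "wy": 0, "wz": 0},
], hand=0)

```text
time_s: 11.85
position: [0.5751, -0.3203, 0.0319]
ee_rot: [0.931, 0.365, 0.001, 0.001]
ft_force: [0.8, -0.7, 1.3]
opening: 0.176
finger_force: 48.7
```

carry_out([
  {"dx": 0, "dy": 0, "dz": 0, "wx": 0, "wy": 0, "wz": 0},
  {"dx": 0, "dy": 0, "dz": 0, "wx": 0, "wy": 0, "wz": 0},
  {"dx": 0, "dy": 0, "dz": 0, "wx": 0, "wy": 0, "wz": 0},
  {"dx": 0, "dy": 0, "dz": 0, "wx": 0, "wy": 0, "wz": 0},
  {"dx": 0, "dy": 0, "dz": 0, "wx": 0, "wy": 0, "wz": 0},
])

```text
time_s: 12.35
position: [0.5751, -0.3203, 0.0318]
ee_rot: [0.931, 0.365, 0.001, 0.001]
ft_force: [-0.0, -0.9, 5.9]
opening: 0.181
finger_force: 49.4
```

carry_out([
  {"dx": 0, "dy": 0, "dz": -1, "wx": 0, "wy": 0, "wz": 0},
  {"dx": 0, "dy": 0, "dz": -2, "wx": 0, "wy": 0, "wz": 0},
  {"dx": 0, "dy": 0, "dz": -3, "wx": 0, "wy": 0, "wz": 0},
  {"dx": 0, "dy": 0, "dz": -3, "wx": 0, "wy": 0, "wz": 0},
  {"dx": 0, "dy": 0, "dz": -3, "wx": 0, "wy": 0, "wz": 0},
])

```text
time_s: 12.85
position: [0.5735, -0.3192, 0.1509]
ee_rot: [0.931, 0.365, -0.0, -0.001]
ft_force: [0.4, 0.8, -0.3]
opening: 0.177
finger_force: 48.8
```

```bash
python3 -c "
from h import *
p=cam('wrist');cv2.imwrite('pics/w4.png',p['image'])
plan(.557,.2548,.15,-48.8,15)"
```

```text
now [ 0.5768 -0.3214  0.1578] psi -47.2 tilt 0.51 j6 0.21 t 12.9
dx 2.51 dy -2.91 dz 0.05 wz 0.002
dx 2.51 dy -2.91 dz 0.05 wz 0.002
dx 2.50 dy -2.92 dz 0.05 wz 0.002
dx 2.50 dy -2.92 dz 0.05 wz 0.002
dx 2.49 dy -2.93 dz 0.05 wz 0.002
dx 2.49 dy -2.93 dz 0.05 wz 0.002
dx 2.48 dy -2.94 dz 0.05 wz 0.002
dx 2.47 dy -2.94 dz 0.05 wz 0.002
dx 2.47 dy -2.95 dz 0.05 wz 0.002
dx 2.46 dy -2.95 dz 0.05 wz 0.002
dx 2.46 dy -2.95 dz 0.05 wz 0.002
dx 2.45 dy -2.96 dz 0.05 wz 0.002
dx 2.45 dy -2.96 dz 0.05 wz 0.002
dx 2.44 dy -2.97 dz 0.05 wz 0.002
dx 2.44 dy -2.97 dz 0.05 wz 0.002
```

View pics/w4.png

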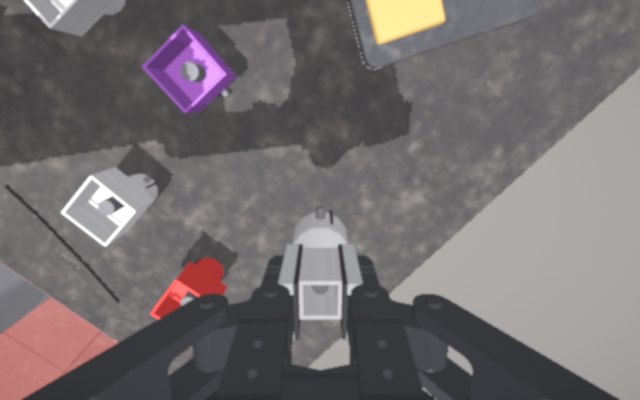

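carry_out([
  {"dx": 2.5, "dy": -2.9, "dz": 0, "wx": 0, "wy": 0, "wz": 0.002},
  {"dx": 2.5, "dy": -2.9, "dz": 0, "wx": 0, "wy": 0, "wz": 0.002},
  {"dx": 2.5, "dy": -2.9, "dz": 0, "wx": 0, "wy": 0, "wz": 0.002},
  {"dx": 2.5, "dy": -2.9, "dz": 0, "wx": 0, "wy": 0, "wz": 0.002},
  {"dx": 2.5, "dy": -2.9, "dz": 0, "wx": 0, "wy": 0, "wz": 0.002},
])

```text
time_s: 13.4
position: [0.5675, -0.1267, 0.1498]
ee_rot: [0.933, 0.36, -0.0, -0.0]
ft_force: [-0.3, -1.0, 0.0]
opening: 0.178
finger_force: 48.9
```

carry_out([
  {"dx": 2.45, "dy": -2.9, "dz": 0, "wx": 0, "wy": 0, "wz": 0.002},
  {"dx": 2.45, "dy": -2.9, "dz": 0, "wx": 0, "wy": 0, "wz": 0.002},
  {"dx": 2.45, "dy": -2.95, "dz": 0, "wx": 0, "wy": 0, "wz": 0.002},
  {"dx": 2.45, "dy": -2.95, "dz": 0, "wx": 0, "wy": 0, "wz": 0.002},
  {"dx": 2.45, "dy": -2.95, "dz": 0, "wx": 0, "wy": 0, "wz": 0.002},
])

```text
time_s: 13.9
position: [0.5605, 0.0641, 0.1499]
ee_rot: [0.935, 0.355, -0.0, -0.0]
ft_force: [0.1, 0.6, -0.5]
opening: 0.182
finger_force: 48.9
```

carry_out([
  {"dx": 2.45, "dy": -2.95, "dz": 0, "wx": 0, "wy": 0, "wz": 0.002},
  {"dx": 2.45, "dy": -2.95, "dz": 0, "wx": 0, "wy": 0, "wz": 0.002},
  {"dx": 2.45, "dy": -2.95, "dz": 0, "wx": 0, "wy": 0, "wz": 0.002},
  {"dx": 2.45, "dy": -2.95, "dz": 0, "wx": 0, "wy": 0, "wz": 0.002},
  {"dx": 2.45, "dy": -2.95, "dz": 0, "wx": 0, "wy": 0, "wz": 0.002},
])

```text
time_s: 14.4
position: [0.5548, 0.2556, 0.1498]
ee_rot: [0.936, 0.351, -0.0, 0.0]
ft_force: [0.1, -0.3, 0.2]
opening: 0.183
finger_force: 48.9
```

carry_out([
  {"dx": 0, "dy": 0, "dz": 0, "wx": 0, "wy": 0, "wz": 0},
  {"dx": 0, "dy": 0, "dz": 0, "wx": 0, "wy": 0, "wz": 0},
  {"dx": 0, "dy": 0, "dz": 0, "wx": 0, "wy": 0, "wz": 0},
  {"dx": 0, "dy": 0, "dz": 0, "wx": 0, "wy": 0, "wz": 0},
  {"dx": 0, "dy": 0, "dz": 0, "wx": 0, "wy": 0, "wz": 0},
])

```text
time_s: 14.9
position: [0.5557, 0.253, 0.1502]
ee_rot: [0.937, 0.35, -0.0, 0.0]
ft_force: [-0.0, -0.0, -0.6]
opening: 0.18
finger_force: 48.9
```

```bash
python3 -c "
from h import *
plan(.556,.254,.0438,-48.8,1)"
```

```text
now [0.5557 0.253  0.1502] psi -49.0 tilt 0.02 j6 1.17 t 14.9
dx 0.09 dy -0.06 dz 10.64 wz -0.004
```

carry_out([
  {"dx": 0.1, "dy": -0.05, "dz": 2, "wx": 0, "wy": 0, "wz": 0},
  {"dx": 0, "dy": 0, "dz": 2, "wx": 0, "wy": 0, "wz": 0},
  {"dx": 0, "dy": 0, "dz": 1.5, "wx": 0, "wy": 0, "wz": 0},
  {"dx": 0, "dy": 0, "dz": 1, "wx": 0, "wy": 0, "wz": 0},
  {"dx": 0, "dy": 0, "dz": 1, "wx": 0, "wy": 0, "wz": 0},
])

```text
time_s: 15.4
position: [0.5561, 0.2549, 0.0747]
ee_rot: [0.937, 0.351, -0.0, 0.0]
ft_force: [-0.7, -0.5, -1.2]
opening: 0.178
finger_force: 48.9
```

carry_out([
  {"dx": 0, "dy": 0, "dz": 1, "wx": 0, "wy": 0, "wz": 0},
  {"dx": 0, "dy": 0, "dz": 1, "wx": 0, "wy": 0, "wz": 0},
  {"dx": 0, "dy": 0, "dz": 0.6, "wx": 0, "wy": 0, "wz": 0},
  {"dx": 0, "dy": 0, "dz": 0.3, "wx": 0, "wy": 0, "wz": 0},
  {"dx": 0, "dy": 0, "dz": 0.2, "wx": 0, "wy": 0, "wz": 0},
])

```text
time_s: 15.9
position: [0.5561, 0.2553, 0.0441]
ee_rot: [0.936, 0.351, 0.0, 0.0]
ft_force: [-0.2, -0.8, -1.0]
opening: 0.178
finger_force: 48.9
```

carry_out([
  {"dx": 0, "dy": 0, "dz": 0, "wx": 0, "wy": 0, "wz": 0},
  {"dx": 0, "dy": 0, "dz": 0, "wx": 0, "wy": 0, "wz": 0},
  {"dx": 0, "dy": 0, "dz": 0, "wx": 0, "wy": 0, "wz": 0},
  {"dx": 0, "dy": 0, "dz": 0, "wx": 0, "wy": 0, "wz": 0},
  {"dx": 0, "dy": 0, "dz": 0, "wx": 0, "wy": 0, "wz": 0},
])

```text
time_s: 16.4
position: [0.5562, 0.2553, 0.0446]
ee_rot: [0.936, 0.351, 0.0, 0.0]
ft_force: [-0.6, -1.1, -0.4]
opening: 0.175
finger_force: 48.9
```

carry_out([
  {"dx": 0, "dy": 0, "dz": 0, "wx": 0, "wy": 0, "wz": 0},
  {"dx": 0, "dy": 0, "dz": 0, "wx": 0, "wy": 0, "wz": 0},
  {"dx": 0, "dy": 0, "dz": 0, "wx": 0, "wy": 0, "wz": 0},
  {"dx": 0, "dy": 0, "dz": 0, "wx": 0, "wy": 0, "wz": 0},
  {"dx": 0, "dy": 0, "dz": 0, "wx": 0, "wy": 0, "wz": 0},
], hand=1)

```text
time_s: 16.9
position: [0.556, 0.2553, 0.0443]
ee_rot: [0.936, 0.351, 0.0, -0.0]
ft_force: [-0.4, -0.2, 0.6]
opening: 0.998
finger_force: 0.0
```

carry_out([
  {"dx": 0, "dy": 0, "dz": -1, "wx": 0, "wy": 0, "wz": 0},
  {"dx": 0, "dy": 0, "dz": -2, "wx": 0, "wy": 0, "wz": 0},
  {"dx": 0, "dy": 0, "dz": -3, "wx": 0, "wy": 0, "wz": 0},
  {"dx": 0, "dy": 0, "dz": -3, "wx": 0, "wy": 0, "wz": 0},
  {"dx": 0, "dy": 0, "dz": -3, "wx": 0, "wy": 0, "wz": 0},
])

```text
time_s: 17.4
position: [0.556, 0.2552, 0.1662]
ee_rot: [0.936, 0.351, 0.0, 0.0]
ft_force: [0.7, -0.7, -0.2]
opening: 1.001
finger_force: 0.0
```

```bash
python3 -c "
from h import *
p=cam('wrist')
hood((.5565,.255),p,rad=.025,zl=.065,zh=.1);hood((.511,.215),p,rad=.025,zl=.065,zh=.1)
plan(.5717,-.1039,.165,-9,15)"
```

```text
hood 388 556.6 256.2 wh 16.1 15.6 ang 41.5 ztop 0.0756 bgr [186. 184. 185.] px 320.0 201.0
hood 743 510.3 215.4 wh 26.4 25.9 ang 41.0 ztop 0.0759 bgr [156. 154. 155.] px 320.0 279.0
now [0.5597 0.2566 0.1728] psi -48.9 tilt 0.63 j6 1.17 t 17.45
dx -1.52 dy 1.86 dz 0.05 wz -0.046
dx -1.60 dy 1.79 dz 0.05 wz -0.046
dx -1.69 dy 1.72 dz 0.05 wz -0.046
dx -1.76 dy 1.64 dz 0.05 wz -0.046
dx -1.84 dy 1.55 dz 0.05 wz -0.046
dx -1.91 dy 1.46 dz 0.05 wz -0.046
dx -1.97 dy 1.37 dz 0.05 wz -0.046
dx -2.03 dy 1.28 dz 0.05 wz -0.046
dx -2.09 dy 1.19 dz 0.05 wz -0.046
dx -2.14 dy 1.09 dz 0.05 wz -0.046
dx -2.19 dy 0.99 dz 0.05 wz -0.046
dx -2.24 dy 0.88 dz 0.05 wz -0.046
dx -2.28 dy 0.78 dz 0.05 wz -0.046
dx -2.31 dy 0.67 dz 0.05 wz -0.046
dx -2.34 dy 0.56 dz 0.05 wz -0.046
```

carry_out([
  {"dx": -1.5, "dy": 1.85, "dz": 0, "wx": 0, "wy": 0, "wz": -0.046},
  {"dx": -1.6, "dy": 1.8, "dz": 0, "wx": 0, "wy": 0, "wz": -0.046},
  {"dx": -1.65, "dy": 1.7, "dz": 0, "wx": 0, "wy": 0, "wz": -0.046},
  {"dx": -1.75, "dy": 1.65, "dz": 0, "wx": 0, "wy": 0, "wz": -0.046},
  {"dx": -1.8, "dy": 1.55, "dz": 0, "wx": 0, "wy": 0, "wz": -0.046},
])

```text
time_s: 17.95
position: [0.5606, 0.1351, 0.1649]
ee_rot: [0.89, 0.457, 0.0, 0.0]
ft_force: [1.0, 0.1, -0.8]
opening: 0.998
finger_force: 0.0
```

carry_out([
  {"dx": -1.9, "dy": 1.45, "dz": 0, "wx": 0, "wy": 0, "wz": -0.046},
  {"dx": -1.95, "dy": 1.35, "dz": 0, "wx": 0, "wy": 0, "wz": -0.046},
  {"dx": -2.0, "dy": 1.3, "dz": 0, "wx": 0, "wy": 0, "wz": -0.046},
  {"dx": -2.1, "dy": 1.2, "dz": 0, "wx": 0, "wy": 0, "wz": -0.046},
  {"dx": -2.15, "dy": 1.1, "dz": 0, "wx": 0, "wy": 0, "wz": -0.046},
])

```text
time_s: 18.45
position: [0.5647, 0.0152, 0.1649]
ee_rot: [0.831, 0.556, 0.0, 0.0]
ft_force: [0.2, 0.1, 0.3]
opening: 1.0
finger_force: 0.0
```

carry_out([
  {"dx": -2.2, "dy": 1.0, "dz": 0, "wx": 0, "wy": 0, "wz": -0.046},
  {"dx": -2.25, "dy": 0.9, "dz": 0, "wx": 0, "wy": 0, "wz": -0.046},
  {"dx": -2.3, "dy": 0.8, "dz": 0, "wx": 0, "wy": 0, "wz": -0.046},
  {"dx": -2.3, "dy": 0.65, "dz": 0, "wx": 0, "wy": 0, "wz": -0.046},
  {"dx": -2.35, "dy": 0.55, "dz": 0, "wx": 0, "wy": 0, "wz": -0.046},
])

```text
time_s: 18.95
position: [0.5679, -0.1056, 0.1648]
ee_rot: [0.762, 0.648, 0.0, 0.0]
ft_force: [-0.3, 1.3, -1.0]
opening: 1.0
finger_force: 0.0
```

carry_out([
  {"dx": 0, "dy": 0, "dz": 0, "wx": 0, "wy": 0, "wz": 0},
  {"dx": 0, "dy": 0, "dz": 0, "wx": 0, "wy": 0, "wz": 0},
  {"dx": 0, "dy": 0, "dz": 0, "wx": 0, "wy": 0, "wz": 0},
  {"dx": 0, "dy": 0, "dz": 0, "wx": 0, "wy": 0, "wz": 0},
  {"dx": 0, "dy": 0, "dz": 0, "wx": 0, "wy": 0, "wz": 0},
])

```text
time_s: 19.45
position: [0.5678, -0.1036, 0.1643]
ee_rot: [0.762, 0.647, 0.0, -0.0]
ft_force: [-0.7, -0.9, 0.4]
opening: 1.0
finger_force: 0.0
```

```bash
python3 -c "
from h import *
p=cam('wrist');cv2.imwrite('pics/w5.png',p['image'])
hood((.572,-.104),p);hood((.572,-.104),p,zl=.057);hood((.4645,-.208),p)
plan(.5717,-.1039,.027,-9,1)"
```

```text
hood 1458 571.6 -104.1 wh 48.3 48.1 ang 81.5 ztop 0.0642 bgr [209. 203. 204.] px 325.0 199.0
hood 873 571.6 -104.1 wh 48.3 48.1 ang 81.5 ztop 0.0642 bgr [219. 217. 218.] px 325.0 199.0
hood 1201 465.6 -209.0 wh 38.5 36.8 ang 88.8 ztop 0.0638 bgr [159. 157. 158.] px 224.0 338.0
now [ 0.5678 -0.1038  0.1643] psi -9.3 tilt 0.01 j6 -0.14 t 19.5
dx 0.05 dy 0.38 dz 13.73 wz -0.006
```

View pics/w5.png

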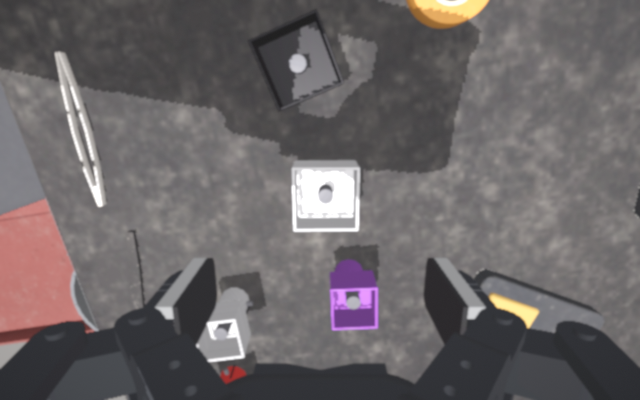

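carry_out([
  {"dx": 0, "dy": 0.4, "dz": 3.7, "wx": 0, "wy": 0, "wz": 0},
  {"dx": 0, "dy": 0, "dz": 4, "wx": 0, "wy": 0, "wz": 0},
  {"dx": 0, "dy": 0, "dz": 3, "wx": 0, "wy": 0, "wz": 0},
  {"dx": 0, "dy": 0, "dz": 2, "wx": 0, "wy": 0, "wz": 0},
  {"dx": 0, "dy": 0, "dz": 1, "wx": 0, "wy": 0, "wz": 0},
])

```text
time_s: 20.0
position: [0.5699, -0.1042, 0.0247]
ee_rot: [0.762, 0.647, -0.001, -0.002]
ft_force: [-1.2, -0.4, 0.5]
opening: 1.0
finger_force: 0.0
```

carry_out([
  {"dx": 0, "dy": 0, "dz": 0, "wx": 0, "wy": 0, "wz": 0},
  {"dx": 0, "dy": 0, "dz": 0, "wx": 0, "wy": 0, "wz": 0},
  {"dx": 0, "dy": 0, "dz": 0, "wx": 0, "wy": 0, "wz": 0},
  {"dx": 0, "dy": 0, "dz": 0, "wx": 0, "wy": 0, "wz": 0},
  {"dx": 0, "dy": 0, "dz": 0, "wx": 0, "wy": 0, "wz": 0},
], hand=0)

```text
time_s: 20.5
position: [0.5735, -0.1057, 0.0292]
ee_rot: [0.763, 0.647, 0.001, 0.002]
ft_force: [0.6, 0.0, 4.1]
opening: 0.556
finger_force: 51.7
```

carry_out([
  {"dx": 0, "dy": 0, "dz": 0, "wx": 0, "wy": 0, "wz": 0},
  {"dx": 0, "dy": 0, "dz": 0, "wx": 0, "wy": 0, "wz": 0},
  {"dx": 0, "dy": 0, "dz": 0, "wx": 0, "wy": 0, "wz": 0},
  {"dx": 0, "dy": 0, "dz": 0, "wx": 0, "wy": 0, "wz": 0},
  {"dx": 0, "dy": 0, "dz": 0, "wx": 0, "wy": 0, "wz": 0},
])

```text
time_s: 21.0
position: [0.5735, -0.1056, 0.0292]
ee_rot: [0.763, 0.647, 0.001, 0.001]
ft_force: [-0.8, -0.7, 6.3]
opening: 0.553
finger_force: 51.9
```

carry_out([
  {"dx": 0, "dy": 0, "dz": -1, "wx": 0, "wy": 0, "wz": 0},
  {"dx": 0, "dy": 0, "dz": -2, "wx": 0, "wy": 0, "wz": 0},
  {"dx": 0, "dy": 0, "dz": -3, "wx": 0, "wy": 0, "wz": 0},
  {"dx": 0, "dy": 0, "dz": -3, "wx": 0, "wy": 0, "wz": 0},
  {"dx": 0, "dy": 0, "dz": -3, "wx": 0, "wy": 0, "wz": 0},
])

```text
time_s: 21.5
position: [0.5709, -0.105, 0.1482]
ee_rot: [0.763, 0.647, -0.0, -0.001]
ft_force: [-0.4, 0.2, -0.0]
opening: 0.554
finger_force: 51.4
```

```bash
python3 -c "
from h import *
p=cam('wrist');cv2.imwrite('pics/w6.png',p['image'])
plan(.421,.1362,.148,-48.8,10)"
```

```text
now [ 0.5748 -0.1061  0.1545] psi -9.4 tilt 0.5 j6 -0.14 t 21.55
dx 2.14 dy -1.91 dz 0.07 wz 0.069
dx 2.00 dy -2.06 dz 0.07 wz 0.069
dx 1.86 dy -2.19 dz 0.07 wz 0.069
dx 1.70 dy -2.31 dz 0.07 wz 0.069
dx 1.54 dy -2.42 dz 0.07 wz 0.069
dx 1.37 dy -2.52 dz 0.07 wz 0.069
dx 1.19 dy -2.61 dz 0.07 wz 0.069
dx 1.01 dy -2.69 dz 0.07 wz 0.069
dx 0.82 dy -2.75 dz 0.07 wz 0.069
dx 0.63 dy -2.80 dz 0.07 wz 0.069
```

View pics/w6.png

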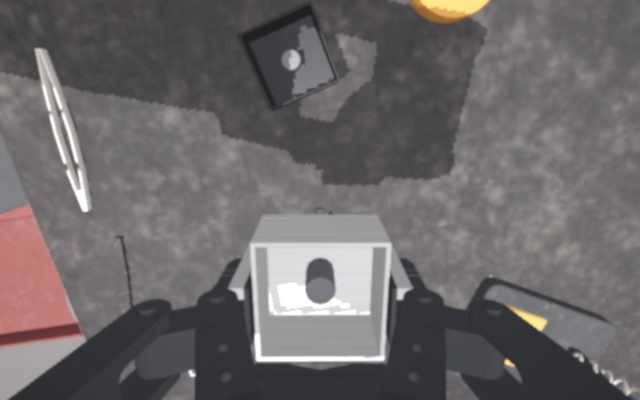

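carry_out([
  {"dx": 2.15, "dy": -1.9, "dz": 0, "wx": 0, "wy": 0, "wz": 0.069},
  {"dx": 2.0, "dy": -2.05, "dz": 0, "wx": 0, "wy": 0, "wz": 0.069},
  {"dx": 1.85, "dy": -2.2, "dz": 0, "wx": 0, "wy": 0, "wz": 0.069},
  {"dx": 1.7, "dy": -2.3, "dz": 0, "wx": 0, "wy": 0, "wz": 0.069},
  {"dx": 1.55, "dy": -2.4, "dz": 0, "wx": 0, "wy": 0, "wz": 0.069},
])

```text
time_s: 22.05
position: [0.494, 0.0168, 0.1469]
ee_rot: [0.863, 0.505, -0.0, -0.0]
ft_force: [0.4, 0.4, -0.5]
opening: 0.555
finger_force: 51.5
```

carry_out([
  {"dx": 1.35, "dy": -2.5, "dz": 0, "wx": 0, "wy": 0, "wz": 0.069},
  {"dx": 1.2, "dy": -2.6, "dz": 0, "wx": 0, "wy": 0, "wz": 0.069},
  {"dx": 1.0, "dy": -2.7, "dz": 0, "wx": 0, "wy": 0, "wz": 0.069},
  {"dx": 0.8, "dy": -2.75, "dz": 0, "wx": 0, "wy": 0, "wz": 0.069},
  {"dx": 0.6, "dy": -2.8, "dz": 0, "wx": 0, "wy": 0, "wz": 0.069},
])

```text
time_s: 22.55
position: [0.417, 0.1373, 0.147]
ee_rot: [0.937, 0.349, -0.0, -0.0]
ft_force: [0.3, 0.2, -0.7]
opening: 0.557
finger_force: 51.5
```

carry_out([
  {"dx": 0, "dy": 0, "dz": 0, "wx": 0, "wy": 0, "wz": 0},
  {"dx": 0, "dy": 0, "dz": 0, "wx": 0, "wy": 0, "wz": 0},
  {"dx": 0, "dy": 0, "dz": 0, "wx": 0, "wy": 0, "wz": 0},
  {"dx": 0, "dy": 0, "dz": 0, "wx": 0, "wy": 0, "wz": 0},
  {"dx": 0, "dy": 0, "dz": 0, "wx": 0, "wy": 0, "wz": 0},
])

```text
time_s: 23.05
position: [0.4187, 0.1359, 0.1473]
ee_rot: [0.937, 0.35, -0.0, 0.0]
ft_force: [-0.4, -0.2, -0.3]
opening: 0.552
finger_force: 51.7
```

```bash
python3 -c "
from h import *
p=cam('wrist');W=world(p)
m=(W[...,2]>.02)&(W[...,2]<.04)&(np.hypot(W[...,0]-.44,W[...,1]-.155)<.06)
n,L,S,_=cv2.connectedComponentsWithStats(m.astype(np.uint8))
for i in range(1,n):
  if S[i,4]>8: print(S[i,4],W[L==i].mean(0).round(4),W[L==i][:,2].max().round(3))
plan(.420,.1354,.0412,-48.8,1)"
```

```text
143 [0.4667 0.1756 0.0268] 0.03
134 [0.4222 0.1367 0.0262] 0.03
now [0.4187 0.136  0.1473] psi -49.0 tilt 0.01 j6 1.01 t 23.1
dx 0.06 dy 0.13 dz 10.61 wz -0.003
```

carry_out([
  {"dx": 0.1, "dy": 0.1, "dz": 2, "wx": 0, "wy": 0, "wz": 0},
  {"dx": 0, "dy": 0, "dz": 2, "wx": 0, "wy": 0, "wz": 0},
  {"dx": 0, "dy": 0, "dz": 1.5, "wx": 0, "wy": 0, "wz": 0},
  {"dx": 0, "dy": 0, "dz": 1, "wx": 0, "wy": 0, "wz": 0},
  {"dx": 0, "dy": 0, "dz": 1, "wx": 0, "wy": 0, "wz": 0},
])

```text
time_s: 23.6
position: [0.42, 0.1363, 0.0718]
ee_rot: [0.937, 0.351, 0.0, 0.0]
ft_force: [0.4, -0.6, -0.4]
opening: 0.555
finger_force: 51.7
```

carry_out([
  {"dx": 0, "dy": 0, "dz": 1, "wx": 0, "wy": 0, "wz": 0},
  {"dx": 0, "dy": 0, "dz": 1, "wx": 0, "wy": 0, "wz": 0},
  {"dx": 0, "dy": 0, "dz": 0.6, "wx": 0, "wy": 0, "wz": 0},
  {"dx": 0, "dy": 0, "dz": 0.3, "wx": 0, "wy": 0, "wz": 0},
  {"dx": 0, "dy": 0, "dz": 0.15, "wx": 0, "wy": 0, "wz": 0},
])

```text
time_s: 24.1
position: [0.4197, 0.1365, 0.0416]
ee_rot: [0.936, 0.351, -0.0, -0.0]
ft_force: [-0.1, 0.3, 0.4]
opening: 0.556
finger_force: 51.7
```

carry_out([
  {"dx": 0, "dy": 0, "dz": 0, "wx": 0, "wy": 0, "wz": 0},
  {"dx": 0, "dy": 0, "dz": 0, "wx": 0, "wy": 0, "wz": 0},
  {"dx": 0, "dy": 0, "dz": 0, "wx": 0, "wy": 0, "wz": 0},
  {"dx": 0, "dy": 0, "dz": 0, "wx": 0, "wy": 0, "wz": 0},
  {"dx": 0, "dy": 0, "dz": 0, "wx": 0, "wy": 0, "wz": 0},
])

```text
time_s: 24.6
position: [0.4199, 0.1365, 0.042]
ee_rot: [0.936, 0.351, 0.0, 0.0]
ft_force: [0.4, 0.5, -0.6]
opening: 0.554
finger_force: 51.7
```

carry_out([
  {"dx": 0, "dy": 0, "dz": 0, "wx": 0, "wy": 0, "wz": 0},
  {"dx": 0, "dy": 0, "dz": 0, "wx": 0, "wy": 0, "wz": 0},
  {"dx": 0, "dy": 0, "dz": 0, "wx": 0, "wy": 0, "wz": 0},
  {"dx": 0, "dy": 0, "dz": 0, "wx": 0, "wy": 0, "wz": 0},
  {"dx": 0, "dy": 0, "dz": 0, "wx": 0, "wy": 0, "wz": 0},
], hand=1)

```text
time_s: 25.1
position: [0.4197, 0.1365, 0.0418]
ee_rot: [0.936, 0.351, 0.0, -0.0]
ft_force: [-0.4, 0.2, -0.3]
opening: 1.0
finger_force: 0.0
```

carry_out([
  {"dx": 0, "dy": 0, "dz": -1, "wx": 0, "wy": 0, "wz": 0},
  {"dx": 0, "dy": 0, "dz": -2, "wx": 0, "wy": 0, "wz": 0},
  {"dx": 0, "dy": 0, "dz": -3, "wx": 0, "wy": 0, "wz": 0},
  {"dx": 0, "dy": 0, "dz": -3, "wx": 0, "wy": 0, "wz": 0},
  {"dx": 0, "dy": 0, "dz": -3, "wx": 0, "wy": 0, "wz": 0},
])

```text
time_s: 25.6
position: [0.4195, 0.1364, 0.1636]
ee_rot: [0.936, 0.351, 0.0, 0.0]
ft_force: [0.2, 0.3, -0.8]
opening: 1.0
finger_force: 0.0
```

```bash
python3 -c "
from h import *
p=cam('wrist')
hood((.421,.136),p,zl=.065,zh=.1)
plan(.465,-.2085,.162,-1.2,15)"
```

```text
hood 1375 419.9 138.2 wh 48.0 48.2 ang 40.9 ztop 0.0764 bgr [180. 178. 179.] px 319.0 203.0
now [0.4235 0.1372 0.1692] psi -48.9 tilt 0.59 j6 1.01 t 25.65
dx -1.31 dy 1.92 dz 0.05 wz -0.056
dx -1.41 dy 1.84 dz 0.05 wz -0.056
dx -1.51 dy 1.76 dz 0.05 wz -0.056
dx -1.61 dy 1.68 dz 0.05 wz -0.056
dx -1.70 dy 1.58 dz 0.05 wz -0.056
dx -1.78 dy 1.49 dz 0.05 wz -0.056
dx -1.86 dy 1.39 dz 0.05 wz -0.056
dx -1.94 dy 1.28 dz 0.05 wz -0.056
dx -2.00 dy 1.17 dz 0.05 wz -0.056
dx -2.07 dy 1.06 dz 0.05 wz -0.056
dx -2.12 dy 0.94 dz 0.05 wz -0.056
dx -2.17 dy 0.82 dz 0.05 wz -0.056
dx -2.21 dy 0.70 dz 0.05 wz -0.056
dx -2.25 dy 0.58 dz 0.05 wz -0.056
dx -2.28 dy 0.45 dz 0.05 wz -0.056
```

carry_out([
  {"dx": -1.3, "dy": 1.95, "dz": 0, "wx": 0, "wy": 0, "wz": -0.056},
  {"dx": -1.4, "dy": 1.85, "dz": 0, "wx": 0, "wy": 0, "wz": -0.056},
  {"dx": -1.5, "dy": 1.8, "dz": 0, "wx": 0, "wy": 0, "wz": -0.056},
  {"dx": -1.6, "dy": 1.7, "dz": 0, "wx": 0, "wy": 0, "wz": -0.056},
  {"dx": -1.7, "dy": 1.6, "dz": 0, "wx": 0, "wy": 0, "wz": -0.056},
])

```text
time_s: 26.15
position: [0.4348, 0.0198, 0.1625]
ee_rot: [0.878, 0.479, 0.0, 0.0]
ft_force: [-0.5, 0.2, 0.9]
opening: 1.002
finger_force: 0.0
```

carry_out([
  {"dx": -1.8, "dy": 1.5, "dz": 0, "wx": 0, "wy": 0, "wz": -0.056},
  {"dx": -1.85, "dy": 1.4, "dz": 0, "wx": 0, "wy": 0, "wz": -0.056},
  {"dx": -1.95, "dy": 1.3, "dz": 0, "wx": 0, "wy": 0, "wz": -0.056},
  {"dx": -2.0, "dy": 1.2, "dz": 0, "wx": 0, "wy": 0, "wz": -0.056},
  {"dx": -2.05, "dy": 1.1, "dz": 0, "wx": 0, "wy": 0, "wz": -0.056},
])

```text
time_s: 26.65
position: [0.45, -0.096, 0.1624]
ee_rot: [0.802, 0.597, 0.0, 0.0]
ft_force: [-0.2, -0.1, 0.3]
opening: 1.0
finger_force: 0.0
```

carry_out([
  {"dx": -2.1, "dy": 0.95, "dz": 0, "wx": 0, "wy": 0, "wz": -0.056},
  {"dx": -2.15, "dy": 0.85, "dz": 0, "wx": 0, "wy": 0, "wz": -0.056},
  {"dx": -2.2, "dy": 0.7, "dz": 0, "wx": 0, "wy": 0, "wz": -0.056},
  {"dx": -2.25, "dy": 0.6, "dz": 0, "wx": 0, "wy": 0, "wz": -0.056},
  {"dx": -2.3, "dy": 0.5, "dz": 0, "wx": 0, "wy": 0, "wz": -0.056},
])

```text
time_s: 27.15
position: [0.4656, -0.211, 0.1624]
ee_rot: [0.711, 0.703, 0.0, 0.0]
ft_force: [0.2, 1.4, 0.3]
opening: 1.001
finger_force: 0.0
```

carry_out([
  {"dx": 0, "dy": 0, "dz": 0, "wx": 0, "wy": 0, "wz": 0},
  {"dx": 0, "dy": 0, "dz": 0, "wx": 0, "wy": 0, "wz": 0},
  {"dx": 0, "dy": 0, "dz": 0, "wx": 0, "wy": 0, "wz": 0},
  {"dx": 0, "dy": 0, "dz": 0, "wx": 0, "wy": 0, "wz": 0},
  {"dx": 0, "dy": 0, "dz": 0, "wx": 0, "wy": 0, "wz": 0},
])

```text
time_s: 27.65
position: [0.4654, -0.2092, 0.1618]
ee_rot: [0.712, 0.702, 0.0, -0.0]
ft_force: [0.4, -1.2, -0.4]
opening: 0.998
finger_force: 0.0
```

```bash
python3 -c "
from h import *
p=cam('wrist');cv2.imwrite('pics/w7.png',p['image'])
hood((.465,-.2085),p);hood((.465,-.2085),p,zl=.057)
plan(.465,-.2085,.027,-1.2,1)"
```

```text
hood 1162 464.9 -209.2 wh 37.5 36.9 ang 88.7 ztop 0.0648 bgr [209. 204. 205.] px 319.0 199.0
hood 684 464.9 -209.2 wh 37.5 36.9 ang 88.7 ztop 0.0648 bgr [229. 226. 228.] px 319.0 200.0
now [ 0.4654 -0.2093  0.1618] psi -0.8 tilt 0.01 j6 -0.55 t 27.7
dx 0.08 dy -0.04 dz 13.48 wz 0.008
```

View pics/w7.png

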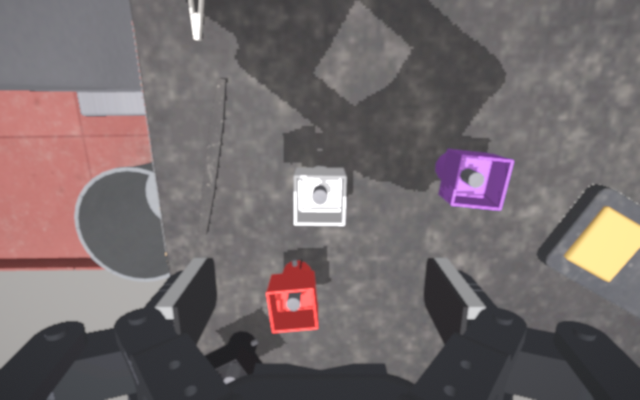

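carry_out([
  {"dx": 0, "dy": 0, "dz": 3.5, "wx": 0, "wy": 0, "wz": 0},
  {"dx": 0, "dy": 0, "dz": 4, "wx": 0, "wy": 0, "wz": 0},
  {"dx": 0, "dy": 0, "dz": 3, "wx": 0, "wy": 0, "wz": 0},
  {"dx": 0, "dy": 0, "dz": 2, "wx": 0, "wy": 0, "wz": 0},
  {"dx": 0, "dy": 0, "dz": 1, "wx": 0, "wy": 0, "wz": 0},
])

```text
time_s: 28.2
position: [0.4639, -0.2087, 0.0245]
ee_rot: [0.712, 0.702, -0.0, -0.002]
ft_force: [-0.2, -0.1, 0.2]
opening: 1.001
finger_force: 0.0
```

carry_out([
  {"dx": 0, "dy": 0, "dz": 0, "wx": 0, "wy": 0, "wz": 0},
  {"dx": 0, "dy": 0, "dz": 0, "wx": 0, "wy": 0, "wz": 0},
  {"dx": 0, "dy": 0, "dz": 0, "wx": 0, "wy": 0, "wz": 0},
  {"dx": 0, "dy": 0, "dz": 0, "wx": 0, "wy": 0, "wz": 0},
  {"dx": 0, "dy": 0, "dz": 0, "wx": 0, "wy": 0, "wz": 0},
], hand=0)

```text
time_s: 28.7
position: [0.4668, -0.2108, 0.0285]
ee_rot: [0.712, 0.702, 0.0, 0.002]
ft_force: [-0.2, -0.2, 4.8]
opening: 0.425
finger_force: 51.7
```

carry_out([
  {"dx": 0, "dy": 0, "dz": 0, "wx": 0, "wy": 0, "wz": 0},
  {"dx": 0, "dy": 0, "dz": 0, "wx": 0, "wy": 0, "wz": 0},
  {"dx": 0, "dy": 0, "dz": 0, "wx": 0, "wy": 0, "wz": 0},
  {"dx": 0, "dy": 0, "dz": 0, "wx": 0, "wy": 0, "wz": 0},
  {"dx": 0, "dy": 0, "dz": 0, "wx": 0, "wy": 0, "wz": 0},
])

```text
time_s: 29.2
position: [0.4668, -0.2108, 0.0285]
ee_rot: [0.712, 0.702, 0.0, 0.001]
ft_force: [-0.5, 0.2, 6.1]
opening: 0.425
finger_force: 51.8
```

carry_out([
  {"dx": 0, "dy": 0, "dz": -1, "wx": 0, "wy": 0, "wz": 0},
  {"dx": 0, "dy": 0, "dz": -2, "wx": 0, "wy": 0, "wz": 0},
  {"dx": 0, "dy": 0, "dz": -3, "wx": 0, "wy": 0, "wz": 0},
  {"dx": 0, "dy": 0, "dz": -3, "wx": 0, "wy": 0, "wz": 0},
  {"dx": 0, "dy": 0, "dz": -3, "wx": 0, "wy": 0, "wz": 0},
])

```text
time_s: 29.7
position: [0.4648, -0.2097, 0.1479]
ee_rot: [0.712, 0.702, -0.0, -0.0]
ft_force: [1.1, -0.4, -0.4]
opening: 0.429
finger_force: 51.1
```

```bash
python3 -c "
from h import *
plan(.466,.1752,.148,-48.8,15)"
```

```text
now [ 0.4648 -0.2097  0.1479] psi -0.8 tilt 0.05 j6 -0.55 t 29.7
dx 2.57 dy -0.03 dz -0.00 wz 0.056
dx 2.56 dy -0.17 dz -0.00 wz 0.056
dx 2.55 dy -0.31 dz -0.00 wz 0.056
dx 2.52 dy -0.46 dz -0.00 wz 0.056
dx 2.50 dy -0.60 dz -0.00 wz 0.056
dx 2.46 dy -0.73 dz -0.00 wz 0.056
dx 2.41 dy -0.87 dz -0.00 wz 0.056
dx 2.36 dy -1.00 dz -0.00 wz 0.056
dx 2.30 dy -1.13 dz -0.00 wz 0.056
dx 2.23 dy -1.26 dz -0.00 wz 0.056
dx 2.16 dy -1.38 dz -0.00 wz 0.056
dx 2.08 dy -1.50 dz -0.00 wz 0.056
dx 1.99 dy -1.62 dz -0.00 wz 0.056
dx 1.90 dy -1.72 dz -0.00 wz 0.056
dx 1.80 dy -1.83 dz -0.00 wz 0.056
```

carry_out([
  {"dx": 2.55, "dy": -0.05, "dz": 0, "wx": 0, "wy": 0, "wz": 0.056},
  {"dx": 2.55, "dy": -0.15, "dz": 0, "wx": 0, "wy": 0, "wz": 0.056},
  {"dx": 2.55, "dy": -0.3, "dz": 0, "wx": 0, "wy": 0, "wz": 0.056},
  {"dx": 2.5, "dy": -0.45, "dz": 0, "wx": 0, "wy": 0, "wz": 0.056},
  {"dx": 2.5, "dy": -0.6, "dz": 0, "wx": 0, "wy": 0, "wz": 0.056},
])

```text
time_s: 30.2
position: [0.4655, -0.0811, 0.147]
ee_rot: [0.804, 0.595, -0.0, -0.0]
ft_force: [0.5, -0.5, -1.3]
opening: 0.425
finger_force: 51.0
```

carry_out([
  {"dx": 2.45, "dy": -0.75, "dz": 0, "wx": 0, "wy": 0, "wz": 0.056},
  {"dx": 2.4, "dy": -0.85, "dz": 0, "wx": 0, "wy": 0, "wz": 0.056},
  {"dx": 2.35, "dy": -1.0, "dz": 0, "wx": 0, "wy": 0, "wz": 0.056},
  {"dx": 2.3, "dy": -1.15, "dz": 0, "wx": 0, "wy": 0, "wz": 0.056},
  {"dx": 2.25, "dy": -1.25, "dz": 0, "wx": 0, "wy": 0, "wz": 0.056},
])

```text
time_s: 30.7
position: [0.4659, 0.0469, 0.147]
ee_rot: [0.879, 0.477, -0.0, -0.0]
ft_force: [-0.4, -0.2, 0.1]
opening: 0.425
finger_force: 51.0
```

carry_out([
  {"dx": 2.15, "dy": -1.4, "dz": 0, "wx": 0, "wy": 0, "wz": 0.056},
  {"dx": 2.1, "dy": -1.5, "dz": 0, "wx": 0, "wy": 0, "wz": 0.056},
  {"dx": 2.0, "dy": -1.6, "dz": 0, "wx": 0, "wy": 0, "wz": 0.056},
  {"dx": 1.9, "dy": -1.7, "dz": 0, "wx": 0, "wy": 0, "wz": 0.056},
  {"dx": 1.8, "dy": -1.85, "dz": 0, "wx": 0, "wy": 0, "wz": 0.056},
])

```text
time_s: 31.2
position: [0.4667, 0.1752, 0.147]
ee_rot: [0.937, 0.35, -0.0, 0.0]
ft_force: [0.2, -0.3, -0.4]
opening: 0.423
finger_force: 51.0
```

carry_out([
  {"dx": 0, "dy": 0, "dz": 0, "wx": 0, "wy": 0, "wz": 0},
  {"dx": 0, "dy": 0, "dz": 0, "wx": 0, "wy": 0, "wz": 0},
  {"dx": 0, "dy": 0, "dz": 0, "wx": 0, "wy": 0, "wz": 0},
  {"dx": 0, "dy": 0, "dz": 0, "wx": 0, "wy": 0, "wz": 0},
  {"dx": 0, "dy": 0, "dz": 0, "wx": 0, "wy": 0, "wz": 0},
])

```text
time_s: 31.7
position: [0.4673, 0.1735, 0.1468]
ee_rot: [0.937, 0.35, -0.0, 0.0]
ft_force: [0.3, 0.5, -1.4]
opening: 0.429
finger_force: 51.0
```

```bash
python3 -c "
from h import *
p=cam('wrist');cv2.imwrite('pics/w8.png',p['image'])
plan(.4651,.1744,.0405,-48.8,1)"
```

```text
now [0.4673 0.1736 0.1468] psi -49.0 tilt 0.01 j6 1.07 t 31.75
dx -0.11 dy -0.21 dz 10.63 wz -0.003
```

View pics/w8.png

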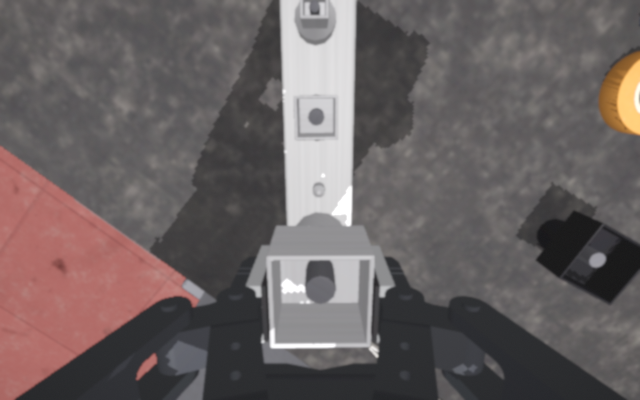

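carry_out([
  {"dx": -0.1, "dy": -0.2, "dz": 2, "wx": 0, "wy": 0, "wz": 0},
  {"dx": 0, "dy": 0, "dz": 2, "wx": 0, "wy": 0, "wz": 0},
  {"dx": 0, "dy": 0, "dz": 1.5, "wx": 0, "wy": 0, "wz": 0},
  {"dx": 0, "dy": 0, "dz": 1, "wx": 0, "wy": 0, "wz": 0},
  {"dx": 0, "dy": 0, "dz": 1, "wx": 0, "wy": 0, "wz": 0},
])

```text
time_s: 32.25
position: [0.4654, 0.1749, 0.0714]
ee_rot: [0.937, 0.351, 0.0, 0.0]
ft_force: [-0.1, 0.9, -0.2]
opening: 0.431
finger_force: 51.0
```

carry_out([
  {"dx": 0, "dy": 0, "dz": 1, "wx": 0, "wy": 0, "wz": 0},
  {"dx": 0, "dy": 0, "dz": 1, "wx": 0, "wy": 0, "wz": 0},
  {"dx": 0, "dy": 0, "dz": 0.6, "wx": 0, "wy": 0, "wz": 0},
  {"dx": 0, "dy": 0, "dz": 0.3, "wx": 0, "wy": 0, "wz": 0},
  {"dx": 0, "dy": 0, "dz": 0.15, "wx": 0, "wy": 0, "wz": 0},
])

```text
time_s: 32.75
position: [0.4652, 0.1751, 0.041]
ee_rot: [0.936, 0.351, -0.0, -0.0]
ft_force: [-0.3, 0.4, -0.1]
opening: 0.423
finger_force: 51.0
```

carry_out([
  {"dx": 0, "dy": 0, "dz": 0, "wx": 0, "wy": 0, "wz": 0},
  {"dx": 0, "dy": 0, "dz": 0, "wx": 0, "wy": 0, "wz": 0},
  {"dx": 0, "dy": 0, "dz": 0, "wx": 0, "wy": 0, "wz": 0},
  {"dx": 0, "dy": 0, "dz": 0, "wx": 0, "wy": 0, "wz": 0},
  {"dx": 0, "dy": 0, "dz": 0, "wx": 0, "wy": 0, "wz": 0},
])

```text
time_s: 33.25
position: [0.4653, 0.1751, 0.0415]
ee_rot: [0.936, 0.351, 0.0, 0.0]
ft_force: [0.6, -0.9, 0.1]
opening: 0.424
finger_force: 51.0
```

carry_out([
  {"dx": 0, "dy": 0, "dz": 0, "wx": 0, "wy": 0, "wz": 0},
  {"dx": 0, "dy": 0, "dz": 0, "wx": 0, "wy": 0, "wz": 0},
  {"dx": 0, "dy": 0, "dz": 0, "wx": 0, "wy": 0, "wz": 0},
  {"dx": 0, "dy": 0, "dz": 0, "wx": 0, "wy": 0, "wz": 0},
  {"dx": 0, "dy": 0, "dz": 0, "wx": 0, "wy": 0, "wz": 0},
], hand=1)

```text
time_s: 33.75
position: [0.4653, 0.1751, 0.0414]
ee_rot: [0.936, 0.351, 0.0, 0.0]
ft_force: [0.8, -0.7, 0.2]
opening: 1.003
finger_force: 0.0
```

carry_out([
  {"dx": 0, "dy": 0, "dz": -1, "wx": 0, "wy": 0, "wz": 0},
  {"dx": 0, "dy": 0, "dz": -2, "wx": 0, "wy": 0, "wz": 0},
  {"dx": 0, "dy": 0, "dz": -3, "wx": 0, "wy": 0, "wz": 0},
  {"dx": 0, "dy": 0, "dz": -3, "wx": 0, "wy": 0, "wz": 0},
  {"dx": 0, "dy": 0, "dz": -3, "wx": 0, "wy": 0, "wz": 0},
])

```text
time_s: 34.25
position: [0.4651, 0.1751, 0.1632]
ee_rot: [0.936, 0.351, 0.0, 0.0]
ft_force: [-0.0, 0.1, -0.5]
opening: 1.001
finger_force: 0.0
```

carry_out([
  {"dx": -2, "dy": 0, "dz": -1, "wx": 0, "wy": 0, "wz": 0},
  {"dx": -2, "dy": 0, "dz": -1, "wx": 0, "wy": 0, "wz": 0},
  {"dx": -2, "dy": 0, "dz": -1, "wx": 0, "wy": 0, "wz": 0},
  {"dx": 0, "dy": 0, "dz": 0, "wx": 0, "wy": 0, "wz": 0},
  {"dx": 0, "dy": 0, "dz": 0, "wx": 0, "wy": 0, "wz": 0},
])

```text
time_s: 34.75
position: [0.4204, 0.1358, 0.1921]
ee_rot: [0.937, 0.35, 0.001, 0.0]
ft_force: [-0.4, 0.0, 0.0]
opening: 1.002
finger_force: 0.0
```

```bash
python3 -c "
from h import *
p=cam('wrist');cv2.imwrite('pics/w9.png',p['image'])
for c in [(.5565,.2548),(.511,.215),(.466,.1755),(.421,.1365)]: hood(c,p,rad=.036 if c[0]<.45 else .028,zl=.065,zh=.1)
p=cam('top')
for l in 'relay_board kapton_roll flux_syringe'.split(): print(l,[np.round(x['location'],3).tolist() for x in spotter.landmark_of(l,p)])"
```

```text
none 0
hood 760 510.0 214.9 wh 26.3 25.9 ang 41.5 ztop 0.0766 bgr [180. 178. 179.] px 319.0 23.0
hood 796 465.5 176.9 wh 36.5 36.9 ang 40.9 ztop 0.076 bgr [195. 193. 194.] px 318.0 113.0
hood 1080 419.8 138.2 wh 48.0 48.0 ang 40.9 ztop 0.0761 bgr [186. 184. 185.] px 317.0 193.0
relay_board [[0.492, 0.528, -0.003]]
kapton_roll []
flux_syringe [[0.38, 0.494, 0.004], [0.51, 0.211, -0.002]]
```

View pics/w9.png

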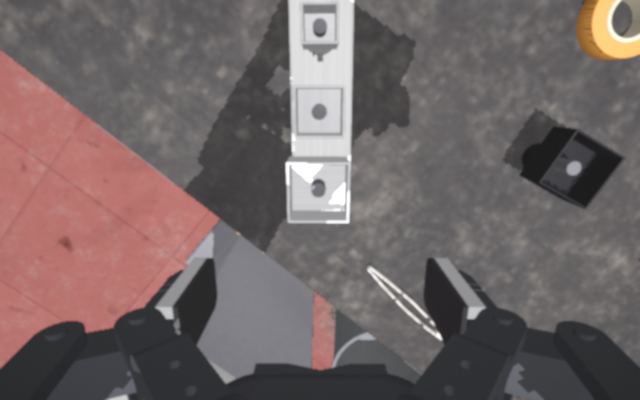

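The picture shows n26 at (319,27), n37 at (319,110) and n48 at (318,190), all seated level at about 62 mm above the plate. n16 is out of this view; it was checked right after it was placed. I'm handing in the job.

```bash
python3 -c "
from h import *
print(r.job_done())"
```

```text
the job is handed in; nothing more can be done
None
```

The job is handed in: the 16, 26, 37 and 48 mm nozzles stand in that order from the round one, each measured seated on its post, at about 35 s; the hand-in returned no verdict, n16 was last measured just after it was placed, and the tape roll was not re-detected at the end, though no move went near it.

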